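# Hang the bench drivers back in their rack

## Task

Two drivers have been left lying on the table; hang each one back in the tool rack, handle up, with its ferrule dropped fully home in the seat it fits: the slim driver in the free narrow notch and the thick nut driver in the wide notch. They can only be picked up lying flat, so turn each one upright between the fingers by levering its shank against the front edge of the rack's base plate, then bring the shank in through the mouth of its notch and lower it in without dropping it. Leave the short driver hanging in the middle notch and do not disturb the grease tin, the glue bottle or the label roll.

Things in the scene. Friction and masses are not known exactly. Their poses are not given: they have to be found in the camera images.
- rack: fixed grey metal tool rack. Origin on the table under the middle of its base plate; +x to its back (away from the robot), +y to its left, z up. Plate: x -70 to +70, y -120 to +120 mm, 6 mm thick, on 4 rubber feet 24 mm high, 22 mm across, at x +-48, y +-104 mm. Above it the notched bar stands on two 13 mm pillars at x +46, y +-104 mm.
- edge (a point): middle of the lower front edge of the rack's base plate, 24 mm above the table; the edge runs 120 mm each way along the rack's y. The plate's front face is upright, 6 mm high. It is fixed: a shank can be pushed or levered against it. The gap below the plate, 24 mm high, is open between the feet. A driver turned up here may creep up to about 10 mm in the fingers.
- bar_top (a point): middle of the top front edge of the notched bar (rack x +15, y 0, 118 mm above the table). Bar: x +15 to +58, y -120 to +120 mm, 12 mm thick. Three slots through it, open at its front, run along x at y +68 (wide), 0 (narrow, occupied) and -68 mm (narrow, free). Each ends in a wider through-opening, the seat: a ferrule lowered into it cannot slide out at the front, and the handle's shoulder rests on the bar.
- seat_wide (a point): centre of the wide notch's seat, level with the bar's top, 118 mm above the table (rack x +35, y +68 mm). Slot 13 mm wide from the bar's front to 7 mm short of this point, then the seat, 20 mm wide, to 12.5 mm behind it.
- seat_narrow (a point): centre of the free narrow notch's seat, level with the bar's top, 118 mm above the table (rack x +35, y -68 mm). Slot 9 mm wide from the bar's front to 7 mm short of this point, then the seat, 17 mm wide, to 11 mm behind it.
- slim_driver: The slim driver: shank 6 mm thick, ferrule 13 mm. Dark grey eight-sided handle 26 mm across flats, 60 mm long; then a steel ferrule 10 mm long; then a straight steel shank 70 mm long. Starts flat on the table, shank away from the robot within about 50 degrees. Origin mid handle on its axis (13 mm up); +x runs to the butt (+30 mm), ferrule face at -40, shank end at -110 mm. 45 to 130 g, balances in the handle.
- slim_driver_ferrule (a point): centre of the free (shank-side) face of the slim driver's ferrule; fully home it is 10 mm below the bar's top, with the handle's shoulder resting on the bar.
- nut_driver: The nut driver: thick shank, 10 mm, socket end, ferrule 16 mm. Dark grey eight-sided handle 26 mm across flats, 60 mm long; then a steel ferrule 10 mm long; then a straight steel shank 70 mm long. Starts flat on the table, shank away from the robot within about 50 degrees. Origin mid handle on its axis (13 mm up); +x runs to the butt (+30 mm), ferrule face at -40, shank end at -110 mm. 45 to 130 g, balances in the handle.
- nut_driver_ferrule (a point): centre of the free (shank-side) face of the nut driver's ferrule; fully home it is 10 mm below the bar's top, with the handle's shoulder resting on the bar.
- short_driver: a like driver with a shorter shank (6 mm by 50 mm), hanging loose in the rack's middle notch: to be left there. Origin mid handle, +x up; its handle's top is 178 mm above the table.
- tin: closed grease tin, 54 mm across and 24 mm high, standing on the table in front of the rack; origin under its middle. To be left alone.
- bottle: glue bottle with a needle cap, 26 mm across and 106 mm high, standing on the table beside the rack; origin under its middle. To be left alone.
- labels: roll of labels lying flat on the table beside the rack, 59 mm across and 30 mm high; origin under its middle. To be left alone.

How it is judged:
On the way, in this order (a step that is already met when the one before it is completed fails the run):
1. one of the two drivers, held in the fingers and part-way upright (its axis between about 30 and 70 degrees from vertical), bears on the rack (((contact force between slim_driver and rack above 0.3 N and contact force between slim_driver and the fingers above 1 N and angle between slim_driver's own x axis and vertical between 0.5 and 1.2 rad) or (contact force between nut_driver and rack above 0.3 N and contact force between nut_driver and the fingers above 1 N and angle between nut_driver's own x axis and vertical between 0.5 and 1.2 rad))), for 0.1 s.
2. with that driver hanging in its own seat, the other one is likewise turned up against the rack (((horizontal distance between slim_driver_ferrule and seat_narrow below 0.0065 m and z of slim_driver_ferrule in the frame of rack between 0.105 and 0.111 m and angle between slim_driver's own x axis and vertical below 0.14 rad and (contact force between nut_driver and rack above 0.3 N and contact force between nut_driver and the fingers above 1 N and angle between nut_driver's own x axis and vertical between 0.5 and 1.2 rad)) or (horizontal distance between nut_driver_ferrule and seat_wide below 0.0065 m and z of nut_driver_ferrule in the frame of rack between 0.105 and 0.111 m and angle between nut_driver's own x axis and vertical below 0.14 rad and (contact force between slim_driver and rack above 0.3 N and contact force between slim_driver and the fingers above 1 N and angle between slim_driver's own x axis and vertical between 0.5 and 1.2 rad)))), for 0.1 s.
At the end, for the whole second after the job is handed in: Slim driver in the free narrow notch, nut driver in the wide one: handles up within 8 degrees, ferrules within 6.5 mm of their seats' centres from above and 10 mm (+-3) below the bar's top, at rest. The short driver still hangs in the middle notch, upright, moved under 12 mm (horizontal distance between slim_driver_ferrule and seat_narrow below 0.0065 m and z of slim_driver_ferrule in the frame of rack between 0.105 and 0.111 m and angle between each of slim_driver, nut_driver's own x axis and vertical below 0.14 rad and horizontal distance between nut_driver_ferrule and seat_wide below 0.0065 m and z of nut_driver_ferrule in the frame of rack between 0.105 and 0.111 m and linear speed of each of slim_driver, nut_driver below 0.02 m/s and distance of short_driver from where it was at the start of the episode below 0.012 m and angle between short_driver's own x axis and vertical below 0.2 rad); the robot touches nothing.
It fails at once if the grease tin, the glue bottle or the label roll is moved by more than 20 mm, or the bottle is tipped (distance of any of tin, bottle, labels from where it was at the start of the episode above 0.02 m or angle between bottle's own z axis and vertical above 0.35 rad).
It fails at once if the short driver is lifted or pulled out of the middle notch (moved more than 30 mm) (distance of short_driver from where it was at the start of the episode above 0.03 m).
It fails at once if a driver is dropped or thrown (faster than 0.7 m/s while not held) ((linear speed of slim_driver above 0.7 m/s and contact force between slim_driver and the fingers below 0.1 N) or (linear speed of nut_driver above 0.7 m/s and contact force between nut_driver and the fingers below 0.1 N)).
It also fails if it takes over 72 s, if anything falls off the work surface, if the arm or the gripper's body presses on something with over 40 N, if the wrist force passes 120 N, or if a joint passes its speed limit or range.

## Robot

A 6-joint arm with a two-finger parallel gripper is mounted at the origin on the work surface; the furniture and walls round the work are solid. World frame = base frame: x ahead of the robot, y to its left, z up, the work surface at z = 0. Lengths are in m, angles in rad, forces in N, time in s.
With the tool pointing down it reaches from about 0.35 to 0.85 m from the base axis. Payload 8.1 kg.
Tool frame: the origin (TCP) lies midway between the tips of the shut fingers; the grasp point (between the pads) lies 19 mm behind it; z points along the fingers, y is the direction in which the jaws open and shut (so a half turn about z gives the same grasp; the last joint's range is limited). The gripper opens to 93 mm and grips with 3 to 60 N. Pads are 15 mm wide; open, the fingers measure 128 mm over their backs; the gripper's body (75 mm by 188 mm) begins 65 mm behind the grasp point.
Start: joints at [1.245, 0.13, 1.488, -0, 1.523, -0.085], TCP at [0.143, 0.583, 0.191] pointing down, gripper open.
Joint ranges: [-2.96, 2.96], [-0.89, 2.26], [0.02, 2.5], [-1.34, 4.48], [0, 2.73], [-2.66, 2.66]. Speed limits (rad/s): [2.39, 2.39, 2.79, 3.14, 3.14, 3.14].

## Interface

Orientations are given as a rotation vector (axis times angle).
In Python, from plant import robot gives the robot as it stands. The module is installed in compiled form; this text tells all that it offers.
- The arm moves only by the shell command python3 -m pendant 'ROWS' [FORCE]. ROWS is JSON, a list of rows, each an object with "translation": the shift along the tool's x, y, z in mm, a list of three; "twist": the turn, a rotation vector about the tool's x, y, z in rad, a list of three; "grip": the opening, from -1 (shut) to 1 (fully open). A call has exactly 10 rows; each row shifts and turns the pose as measured when the row begins, along the tool's axes as they then stand; what a row does not reach is not made up. A row lasts 1/10 s, in which the tool goes at most 50 mm and 8.59 degrees, less where a joint would pass 70% of its speed; a pose out of reach is approached as far as the arm can. A call is refused whole if a number of a shift passes 50 or a number of a turn 0.15, either way. A call with a gripper value outside its range is refused whole. The fingers move at their own pace and stop on an object; FORCE is the grip in N (left out, the last holds). Time passes only in rows, so rows that do not move let the fingers close, or fill a call up. It gives the time, the measured TCP pose, the force and the opening at its end, in the units of the state.
- robot.read_state(): the state, without advancing time (a new reading comes with each control period).
- robot.read_camera(name): name is "side" or "top"; returns (picture, depth): 384x512x3 uint8, red, green, blue; 384x512 float32, m along the optical axis (not along the pixel's ray), 0 where there is no reading.
- robot.camera_info(name): a dict with "vertical_fov" (degrees; the focal length in pixels is half the picture's height over the tangent of half this angle, whatever the lens; pixels are square), "cx", "cy" (the principal point, pixels), "cam_to_world" (4x4, takes a point from camera to world coordinates). Camera axes: x right, y up, looking along -z (the intrinsics and any distortion apply to the point x, -y, -z); pixel columns grow to the right and rows downward; lengths in m; the calibration is good to about 2 mm. A picture is of the moment at which its call begins. camera_info takes no time and is no camera call.
- robot.close_job(): hands the job in, once; it reports no verdict.
The state is a dict: "t": time; "q": joint angles; "dq": joint speeds; "joint_torque": joint torques, N m; "tool_pos": TCP position; "orientation": TCP orientation; "force": force on the tool from outside, world axes, zero at the start; "wrist_torque": the same for the moment, N m; "opening": finger opening in m.
Only numpy, scipy, OpenCV 4.12 (cv2) and the standard library are available. Lean on these libraries where they do the work, as an engineer would, in place of code of your own. Each camera call takes 0.05 s, during which the arm holds its last target. There are 200 camera calls.

## Working session

There is one attempt and no reset: what is moved stays moved. The work goes in short steps, Python scripts to look and compute and a shell command to move; the robot and the scene stay as the last step left them, time stands still between calls to the robot, and variables do not carry over. Pictures are saved under pics/ and viewed, about 8 in all and at most 12, crops included, and the job is handed in when it is done.

```bash
mkdir -p pics; cat > h.py <<'E'
import numpy as np, cv2
from plant import robot
def cam(n):
    i=robot.camera_info(n); p,d=robot.read_camera(n); return p,d,i
def pts(d,i):
    f=d.shape[0]/2/np.tan(np.radians(i['vertical_fov'])/2)
    v,u=np.mgrid[:d.shape[0],:d.shape[1]]
    P=np.stack([(u-i['cx'])/f*d,-(v-i['cy'])/f*d,-d,np.ones_like(d)],-1)
    return (P@np.array(i['cam_to_world']).T)[...,:3]
E
python3 - <<'E'
from h import *
print(robot.read_state())
for n in('top','side'):
    p,d,i=cam(n); print(n,i,np.mean(d>0)); cv2.imwrite(f'pics/{n}0.png',cv2.resize(p[...,::-1],(768,576),interpolation=cv2.INTER_CUBIC)); np.savez(f'{n}0.npz',p=p,d=d)
    P=pts(d,i)
    for h in [(0,384,0,512)]: print(np.percentile(P[d>0],[1,50,99],axis=0).round(3))
E
```

```text
{'t': 0.0, 'q': array([ 1.24460314e+00,  1.31150802e-01,  1.48928099e+00, -4.34033653e-07,
        1.52297505e+00, -8.54309859e-02]), 'dq': array([ 0.00026923, -0.00034166,  0.00173437, -0.00242685,  0.00073576,
       -0.00069008]), 'joint_torque': array([-1.00541649e-03, -5.59848690e+01, -4.91752946e+01,  7.65645225e-02,
        3.59807862e-02, -1.07921812e-04]), 'tool_pos': array([0.14286506, 0.58211177, 0.18979273]), 'orientation': array([-3.77230966e-01, -3.11848789e+00,  2.78938494e-03]), 'force': array([0.37504815, 0.10623154, 0.31493103]), 'wrist_torque': array([-0.04373407,  0.0089394 ,  0.00736868]), 'opening': 0.09336798444524681}
top {'vertical_fov': 49.40852474372796, 'cx': 257.7813338775662, 'cy': 193.17324195700058, 'cam_to_world': array([[-0.01719295,  0.99235665, -0.12219932,  0.42623817],
       [-0.99977736, -0.01855803, -0.01004148,  0.117502  ],
       [-0.01223251,  0.12199947,  0.99245478,  1.15445282],
       [ 0.        ,  0.        ,  0.        ,  1.        ]])} 0.9962870279947916
[[ 0.073 -0.57  -0.011]
 [ 0.573  0.135 -0.   ]
 [ 1.144  0.844  0.143]]
side {'vertical_fov': 44.705308098998806, 'cx': 258.8878291599752, 'cy': 195.51793650326292, 'cam_to_world': array([[ 0.87874584,  0.24703919, -0.40838387,  0.11808683],
       [-0.47725145,  0.4439161 , -0.75839934, -0.6989098 ],
       [-0.00606619,  0.86134206,  0.50798923,  0.66579588],
       [ 0.        ,  0.        ,  0.        ,  1.        ]])} 0.9337209065755209
[[ 3.200e-02 -3.850e-01 -3.590e-01]
 [ 6.010e-01  1.660e-01  1.000e-03]
 [ 3.285e+00  3.430e+00  3.720e-01]]
```

View pics/top0.png

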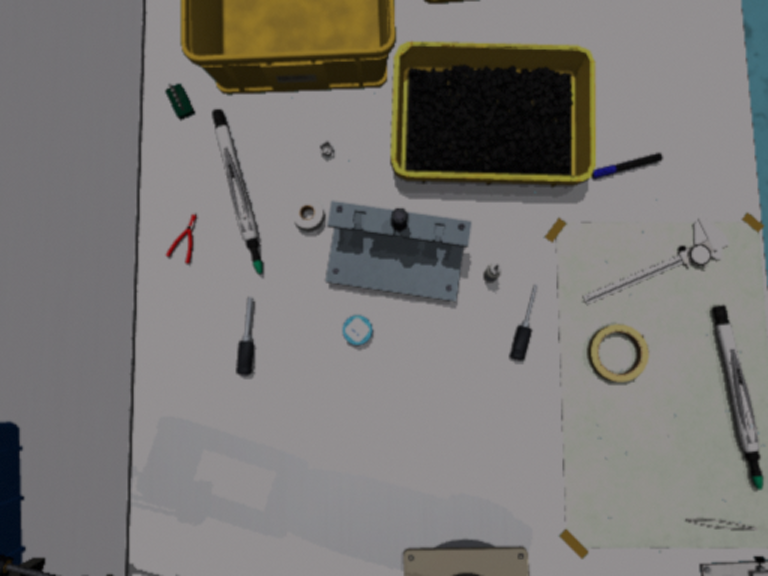

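View pics/side0.png

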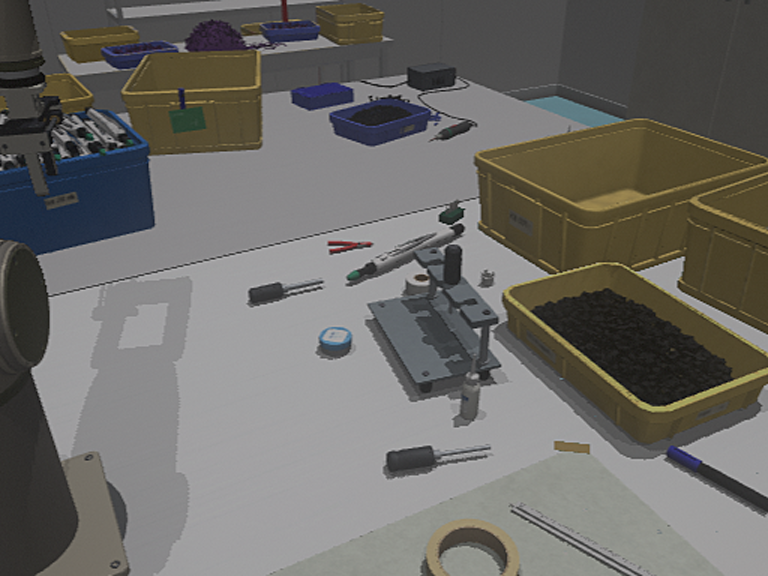

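Top view: the nut driver lies left at (246,340) and the slim driver right at (525,325). The rack spans (330,205)–(468,300), with the tin at (357,331), bottle at (491,272) and labels at (309,217).

```bash
cat > m.py <<'E'
from h import *
def rackfit(P,zlo,zhi,box):
    m=(P[...,2]>zlo)&(P[...,2]<zhi)&(P[...,0]>box[0])&(P[...,0]<box[1])&(P[...,1]>box[2])&(P[...,1]<box[3])
    q=P[m][:,:2]; r=cv2.minAreaRect((q*1000).astype(np.float32)); return r,len(q),q
E
python3 - <<'E'
from m import *
for n in('top','side'):
    z=np.load(f'{n}0.npz'); i=robot.camera_info(n); P=pts(z['d'],i); p=z['p'].astype(int)
    print(n)
    for zz in((.108,.128),(.024,.036)):
        r,k,q=rackfit(P,*zz,(.45,.85,.0,.35)); print(' rack',zz,r,k)
    f=192/np.tan(np.radians(i['vertical_fov'])/2); M=np.array(i['cam_to_world'])
    def ray(u,v,h):
        D=M[:3,:3]@np.array([(u-i['cx'])/f,-(v-i['cy'])/f,-1]); s=(h-M[2,3])/D[2]; return (M[:3,3]+s*D)[:2]
    if n=='top':
        boxes={'nut':(150,195,175,255),'slim':(335,190,362,245),'tin':(226,206,252,234),'bot':(320,172,336,192),'lab':(194,134,217,156)}
    else:
        boxes={'nut':(160,180,220,206),'slim':(252,290,332,318),'tin':(208,214,240,240),'bot':(302,244,324,284)}
    Pz=P[...,2]
    for k,(a,b,c,d) in boxes.items():
        sub=P[b:d,a:c].reshape(-1,3); col=p[b:d,a:c].reshape(-1,3)
        m=(sub[:,2]>.006)&(sub[:,0]>0.1); s=sub[m]
        print(k,len(s),'mean',s.mean(0).round(4),'zmax',np.percentile(s[:,2],98).round(4),cv2.minAreaRect((s[:,:2]*1000).astype(np.float32)))
        if k in('nut','slim'):
            br=col.sum(1); hm=(br<170); hh=sub[hm&(sub[:,2]>.008)]
            print('  handle',len(hh),hh.mean(0).round(4),cv2.minAreaRect((hh[:,:2]*1000).astype(np.float32)))
            c0,u,_=np.linalg.svd(s-s.mean(0)),0,0; d0=c0[2][0]; print('  axis',d0.round(3),np.degrees(np.arctan2(d0[1],d0[0])))
            t=(s-s.mean(0))@d0; w=(s-s.mean(0))@np.array([-d0[1],d0[0],0])
            for a0 in np.arange(t.min(),t.max(),.01):
                mm=(t>=a0)&(t<a0+.01)
                if mm.sum()>2: print('   ',a0.round(3),s[mm].mean(0).round(4),np.ptp(w[mm]).round(4))
E
```

```text
top
 rack (0.108, 0.128) ((667.64453125, 110.62834930419922), (230.25437927246094, 44.83408737182617), 80.34027099609375) 1260
 rack (0.024, 0.036) ((658.502685546875, 148.31729125976562), (376.7082214355469, 304.6761474609375), 2.603687047958374) 3964
nut 348 mean [0.4678 0.383  0.0368] zmax 0.0297 ((432.578369140625, 279.54022216796875), (296.3743896484375, 131.7137451171875), 63.798133850097656)
  handle 211 [0.4476 0.3869 0.0226] ((456.6752014160156, 388.2131652832031), (24.70586395263672, 76.0530014038086), 87.47938537597656)
  axis [ 0.042  0.23  -0.972] 79.58756955816467
    -1.149 [0.4262 0.1175 1.1545] 0.0
    0.001 [0.4483 0.3863 0.0275] 0.0127
    0.011 [0.456  0.3882 0.0218] 0.0309
    0.021 [0.503  0.3844 0.0148] 0.0315
slim 313 mean [ 0.4793 -0.1086  0.0465] zmax 0.885 ((495.5389099121094, -12.928207397460938), (134.1295623779297, 268.65423583984375), 3.415372848510742)
  handle 211 [ 0.4653 -0.1081  0.0292] ((436.2471008300781, -12.118133544921875), (57.4571533203125, 253.58419799804688), 17.182022094726562)
  axis [-0.054  0.202  0.978] 104.92327694225
    -0.046 [ 0.
[... 1689 characters left out ...]
818359375, -382.5348205566406), (710.6567993164062, 123.83421325683594), 51.41642379760742)
  axis [-0.433 -0.591  0.681] -126.26517868336718
    -0.039 [ 0.5537 -0.1399  0.0137] 0.0245
    -0.029 [ 0.5231 -0.1307  0.0142] 0.0354
    -0.019 [ 0.4908 -0.1232  0.0168] 0.0262
    -0.009 [ 0.4664 -0.119   0.0195] 0.0452
    0.001 [ 0.4456 -0.1141  0.0213] 0.0313
    0.921 [ 0.1181 -0.6989  0.6658] 0.0
tin 321 mean [0.4878 0.1745 0.0228] zmax 0.0262 ((298.73126220703125, -239.13516235351562), (986.60986328125, 51.97444534301758), 65.53469848632812)
bot 459 mean [ 0.5927 -0.0575  0.0438] zmax 0.0833 ((369.6476745605469, -337.2239990234375), (879.79736328125, 48.520809173583984), 52.02381896972656)
```

```bash
python3 - <<'E'
from m import *
A=[]
for n in('top','side'):
    z=np.load(f'{n}0.npz'); i=robot.camera_info(n); P=pts(z['d'],i); p=z['p'].astype(int).sum(-1); ok=z['d']>.1
    Z=P[...,2]
    print(n)
    tb=ok&(Z<.004)&(Z>-.02)&(P[...,0]>.3)&(P[...,0]<.6)&(abs(P[...,1])<.4); print(' table z',np.median(Z[tb]))
    m=ok&(P[...,0]>.5)&(P[...,0]<.8)&(P[...,1]>-.02)&(P[...,1]<.26)
    q=P[m&(Z>.108)&(Z<.128)]; r=cv2.minAreaRect((q[:,:2]*1000).astype(np.float32)); print(' bar',r,np.median(q[:,2]))
    mm=(m&(Z>.022)&(Z<.04)).astype(np.uint8); c,_=cv2.findContours(mm,0,2); c=max(c,key=cv2.contourArea)
    q=P[c[:,0,1],c[:,0,0]]; r=cv2.minAreaRect((q[:,:2]*1000).astype(np.float32)); print(' plate',r,np.median(P[mm>0][:,2]), cv2.boxPoints(r).round(0).tolist())
    for k,(x0,x1,y0,y1) in {'nut':(.39,.58,.34,.43),'slim':(.39,.58,-.18,-.08),'tin':(.44,.54,.13,.22),'bot':(.55,.63,-.09,-.03),'lab':(.67,.75,.23,.31),'short':(.62,.72,.08,.15)}.items():
        m=ok&(P[...,0]>x0)&(P[...,0]<x1)&(P[...,1]>y0)&(P[...,1]<y1)
        if k=='short': m&=Z>.14
        elif k in('nut','slim'): m&=(Z>.004)
        else: m&=Z>.012
        s=P[m]
        if len(s)<5: continue
        print(k,len(s),'mean',s.mean(0).round(4),'zmax',np.percentile(s[:,2],98).round(4),cv2.minAreaRect((s[:,:2]*1000).astype(np.float32)))
        if k in('nut','slim'):
            hi=P[m&(Z>.0165)]; lo=P[m&(Z<.0165)]
            d=np.linalg.svd(s[:,:2]-s[:,:2].mean(0),full_matrices=False)[2][0]; d*=np.sign(d[0])
            c0=s[:,:2].mean(0); t=(s[:,:2]-c0)@d; w=(s[:,:2]-c0)@[-d[1],d[0]]
            print('  axis deg',np.degrees(np.arctan2(d[1],d[0])),'ends',(c0+d*t.min()).round(4),(c0+d*t.max()).round(4),'len',np.ptp(t))
            for a in np.arange(t.min(),t.max(),.015):
                g=(t>=a)&(t<a+.015); print('    ',(c0+d*(a+.0075)).round(4),s[g].mean(0).round(4),'mid',round(float((w[g].max()+w[g].min())/2),4),np.ptp(w[g]).round(4),np.percentile(s[g][:,2],90).round(4))
E
```

```text
top
 table z -0.0006652213705786725
 bar ((666.8943481445312, 106.22089385986328), (239.1960906982422, 44.83408737182617), 80.34027099609375) 0.11778856512723568
 plate ((627.9783935546875, 112.98570251464844), (240.03704833984375, 135.69085693359375), 79.88982391357422) 0.02975365365363003 [[540.0, 7.0], [674.0, -17.0], [716.0, 219.0], [582.0, 243.0]]
nut 364 mean [0.4697 0.3864 0.0196] zmax 0.0286 ((479.2093505859375, 379.8309326171875), (71.98171997070312, 159.27066040039062), 89.22510528564453)
  axis deg -3.4283754204317884 ends [0.399  0.3906] [0.5606 0.3809] len 0.16187780215868386
     [0.4065 0.3901] [0.4067 0.3775 0.0048] mid -0.01 0.0487 0.0051
     [0.4215 0.3892] [0.423  0.3905 0.0213] mid 0.003 0.0263 0.0261
     [0.4365 0.3883] [0.4365 0.3875 0.0212] mid -0.0049 0.0661 0.0274
     [0.4515 0.3874] [0.4519 0.3878 0.0225] mid -0.0136 0.0572 0.0272
     [0.4664 0.3866] [0.4662 0.3859 0.0225] mid 0.002 0.0262 0.0283
     [0.4814 0.3857] [0.4799 0.3868 0.0199] mid 0.0017 0.0228 0.0255
     [0.4964 0.3848] [0.4965 0.3858 0.0155] mid 0.0007 0.0092 0.0187
     [0.5113 0.3839] [
[... 4155 characters left out ...]
41] mid -0.0 0.0075 0.0159
     [ 0.5701 -0.1443] [ 0.5661 -0.1437  0.0141] mid 0.0005 0.0056 0.0159
tin 287 mean [0.4895 0.1787 0.0221] zmax 0.0261 ((490.565185546875, 184.22032165527344), (51.937255859375, 54.98461151123047), 5.251782417297363)
bot 329 mean [ 0.5866 -0.068   0.0487] zmax 0.0977 ((586.3110961914062, -66.17205810546875), (20.030349731445312, 26.048763275146484), 41.738746643066406)
lab 217 mean [0.7    0.27   0.0253] zmax 0.0314 ((702.4570922851562, 276.395263671875), (62.87152099609375, 41.85108184814453), 60.346736907958984)
short 211 mean [0.6596 0.0994 0.162 ] zmax 0.1792 ((661.439208984375, 101.90973663330078), (24.20121192932129, 28.041584014892578), 56.29484558105469)
```

```bash
cat > to.py <<'E'
# usage: to.py x y z toolY_deg  -> remaining shift in tool axes (mm) and twist
import sys; from h import *
from scipy.spatial.transform import Rotation as R
s=robot.read_state(); T=R.from_rotvec(s['orientation']); x,y,z,a=map(float,sys.argv[1:5])
d=(np.array([x,y,z])-s['tool_pos'])*1000
a=np.radians(a); Y=np.array([np.cos(a),np.sin(a),0]); Z=np.array([0,0,-1.]); G=R.from_matrix(np.c_[np.cross(Y,Z),Y,Z])
print('t',s['t'],'pos',s['tool_pos'].round(4),'F',s['force'].round(2),'open',round(s['opening'],4),'q',s['q'].round(2))
print('tool shift mm',T.inv().apply(d).round(1),'twist',(T.inv()*G).as_rotvec().round(4))
O=np.array([.6295,.1122]);c=np.radians(-9.7);X=np.array([np.cos(c),np.sin(c)])
p=s['tool_pos'][:2]-O; print('tcp in rack mm',(p@X*1000).round(1),(p@[-X[1],X[0]]*1000).round(1))
E
python3 -m pendant '[{"translation":[-38,-25,0],"twist":[0,0,0.006],"grip":1},{"translation":[-38,-25,0],"twist":[0,0,0.006],"grip":1},{"translation":[-38,-25,0],"twist":[0,0,0.006],"grip":1},{"translation":[-38,-25,0],"twist":[0,0,0.006],"grip":1},{"translation":[-38,-25,0],"twist":[0,0,0.006],"grip":1},{"translation":[-38,-25,0],"twist":[0,0,0.006],"grip":1},{"translation":[-38,-25,0],"twist":[0,0,0.006],"grip":1},{"translation":[-38,-25,0],"twist":[0,0,0.006],"grip":1},{"translation":[-38,-25,0],"twist":[0,0,0.006],"grip":1},{"translation":[-38,-25,0],"twist":[0,0,0],"grip":1}]' 20
python3 to.py .4615 -.1095 .1 73
```

```text
t: 1.1
tool_pos: [0.4476, 0.2302, 0.1849]
orientation: [-0.448, -3.105, 0.011]
force: [0.6, 0.2, 0.8]
opening: 0.093
t 1.1 pos [0.4476 0.2302 0.1849] F [0.65 0.16 0.83] open 0.093 q [ 0.38 -0.12  1.75 -0.    1.52 -0.91]
tool shift mm [-109.6 -321.3   86.9] twist [-0.0074 -0.0037  0.0104]
tcp in rack mm -199.2 85.6
```

```bash
python3 -m pendant '[{"translation":[-12,-36,0],"twist":[-0.002,0,0.002],"grip":1},{"translation":[-12,-36,0],"twist":[-0.002,0,0.002],"grip":1},{"translation":[-12,-36,2],"twist":[-0.002,0,0.002],"grip":1},{"translation":[-12,-36,4],"twist":[0,0,0.002],"grip":1},{"translation":[-12,-36,6],"twist":[0,0,0.002],"grip":1},{"translation":[-12,-36,8],"twist":[0,0,0],"grip":1},{"translation":[-12,-36,8],"twist":[0,0,0],"grip":1},{"translation":[-12,-36,8],"twist":[0,0,0],"grip":1},{"translation":[-10,-30,8],"twist":[0,0,0],"grip":1},{"translation":[-5,-15,8],"twist":[0,0,0],"grip":1}]'
python3 to.py .4615 -.1095 .003 73
```

```text
t: 2.1
tool_pos: [0.456, -0.1387, 0.1294]
orientation: [-0.471, -3.101, 0.004]
force: [0.0, 0.7, 0.2]
opening: 0.0927
t 2.1 pos [ 0.456  -0.1387  0.1294] F [0.01 0.67 0.16] open 0.0927 q [-0.4  -0.17  1.89 -0.    1.42 -1.67]
tool shift mm [  2.8  29.9 126.3] twist [-0.003  -0.005  -0.0047]
tcp in rack mm -128.8 -276.5
```

```bash
python3 -m pendant '[{"translation":[1,10,15],"twist":[0,-0.002,-0.002],"grip":1},{"translation":[1,10,15],"twist":[0,-0.002,-0.002],"grip":1},{"translation":[1,10,15],"twist":[0,0,0],"grip":1},{"translation":[0,0,15],"twist":[0,0,0],"grip":1},{"translation":[0,0,15],"twist":[0,0,0],"grip":1},{"translation":[0,0,15],"twist":[0,0,0],"grip":1},{"translation":[0,0,10],"twist":[0,0,0],"grip":1},{"translation":[0,0,5],"twist":[0,0,0],"grip":1},{"translation":[0,0,0],"twist":[0,0,0],"grip":1},{"translation":[0,0,0],"twist":[0,0,0],"grip":1}]'
python3 to.py .4615 -.1095 .003 73
python3 - <<'E'
from h import *
p,d,i=cam('top'); cv2.imwrite('pics/a.png',cv2.resize(p[150:290,270:450,::-1],None,fx=4,fy=4,interpolation=cv2.INTER_CUBIC))
E
```

```text
t: 3.1
tool_pos: [0.4578, -0.1112, 0.0165]
orientation: [-0.474, -3.097, 0.003]
force: [0.1, -0.1, 0.3]
opening: 0.0932
t 3.1 pos [ 0.4578 -0.1112  0.0165] F [ 0.08 -0.12  0.27] open 0.0932 q [-0.34 -0.05  2.01 -0.    1.19 -1.61]
tool shift mm [-3.1  2.8 13.5] twist [-0.0033 -0.0078 -0.0072]
tcp in rack mm -131.6 -249.1
```

View pics/a.png

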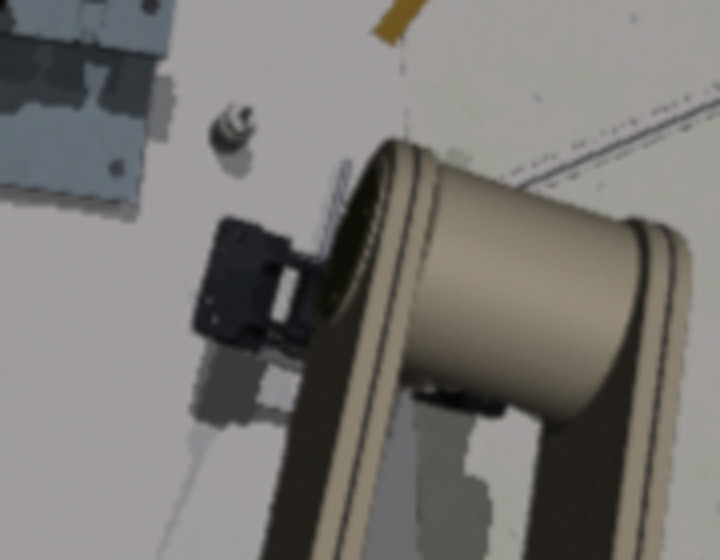

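The arm hides the driver in the top view; its shank tip is visible at (345,165), consistent with the estimate. Closing on it.

```bash
python3 -m pendant '[{"translation":[-2,1,6],"twist":[-0.001,-0.003,-0.003],"grip":1},{"translation":[-1,1,5],"twist":[-0.001,-0.003,-0.003],"grip":1},{"translation":[0,0,2],"twist":[0,0,0],"grip":0},{"translation":[0,0,0],"twist":[0,0,0],"grip":-1},{"translation":[0,0,0],"twist":[0,0,0],"grip":-1},{"translation":[0,0,0],"twist":[0,0,0],"grip":-1},{"translation":[0,0,0],"twist":[0,0,0],"grip":-1},{"translation":[0,0,0],"twist":[0,0,0],"grip":-1},{"translation":[0,0,0],"twist":[0,0,0],"grip":-1},{"translation":[0,0,0],"twist":[0,0,0],"grip":-1}]' 30
python3 to.py .4615 -.1095 .003 73
```

```text
t: 4.15
tool_pos: [0.4636, -0.1109, 0.0047]
orientation: [0.465, 3.104, -0.003]
force: [-0.2, -0.6, 0.1]
opening: 0.0334
t 4.15 pos [ 0.4636 -0.1109  0.0047] F [-0.25 -0.64  0.1 ] open 0.0334 q [-0.34 -0.03  2.01 -0.    1.16 -1.61]
tool shift mm [2.4 0.7 1.7] twist [-0.0013  0.003  -0.0007]
tcp in rack mm -126.0 -247.8
```

```bash
python3 -m pendant '[{"translation":[0,0,0],"twist":[0,0,0],"grip":-1},{"translation":[0,0,0],"twist":[0,0,0],"grip":-1},{"translation":[0,0,0],"twist":[0,0,0],"grip":-1},{"translation":[0,0,-8],"twist":[0,0,0],"grip":-1},{"translation":[0,0,-15],"twist":[0,0,0],"grip":-1},{"translation":[12,0,-15],"twist":[0,0,0],"grip":-1},{"translation":[20,0,0],"twist":[0,0,-0.03],"grip":-1},{"translation":[20,0,0],"twist":[0,0,-0.03],"grip":-1},{"translation":[20,0,0],"twist":[0,0,-0.03],"grip":-1},{"translation":[10,0,0],"twist":[0,0,-0.03],"grip":-1}]' 30
python3 to.py .4159 .0797 .04 80.3
```

```text
t: 5.15
tool_pos: [0.3839, -0.0894, 0.0478]
orientation: [0.272, 3.124, -0.004]
force: [-0.0, -0.2, -0.2]
opening: 0.0005
t 5.15 pos [ 0.3839 -0.0894  0.0478] F [-0.03 -0.17 -0.22] open 0.0005 q [-0.36 -0.35  2.2  -0.    1.29 -1.75]
tool shift mm [ -2.3 172.1   7.5] twist [-0.0023  0.0059 -0.0041]
tcp in rack mm -208.1 -240.1
```

```bash
cat > drv.py <<'E'
import sys; from h import *
def look(x0,x1,y0,y1,zl=.006,zh=.032,n='side'):
    p,d,i=cam(n); P=pts(d,i); m=(d>.1)&(P[...,0]>x0)&(P[...,0]<x1)&(P[...,1]>y0)&(P[...,1]<y1)&(P[...,2]>zl)&(P[...,2]<zh)
    return p,P,m
E
python3 - <<'E'
from drv import *
for n in('side','top'):
    p,P,m=look(.39,.62,-.19,-.05,n=n)
    dark=p.astype(int).sum(-1)<190
    v,u=np.nonzero(m); print(n,len(u))
    s=P[m]; h=P[m&dark]
    print(cv2.minAreaRect((s[:,:2]*1000).astype(np.float32)),'handle',h.mean(0).round(4),cv2.minAreaRect((h[:,:2]*1000).astype(np.float32)))
    cv2.imwrite(f'pics/b{n}.png',cv2.resize(p[:,:,::-1],(768,576)))
E
```

```text
side 670
((521.6307373046875, -113.39041137695312), (173.60606384277344, 85.34049987792969), 15.728424072265625) handle [ 0.4583 -0.1191  0.017 ] ((496.3300476074219, -127.07425689697266), (20.63947105407715, 133.55599975585938), 71.0708999633789)
top 322
((514.22705078125, -122.90985870361328), (157.03396606445312, 131.05697631835938), 5.626288414001465) handle [ 0.4695 -0.107   0.0232] ((513.9012451171875, -95.67843627929688), (162.187744140625, 47.972381591796875), 16.151826858520508)
```

View pics/bside.png

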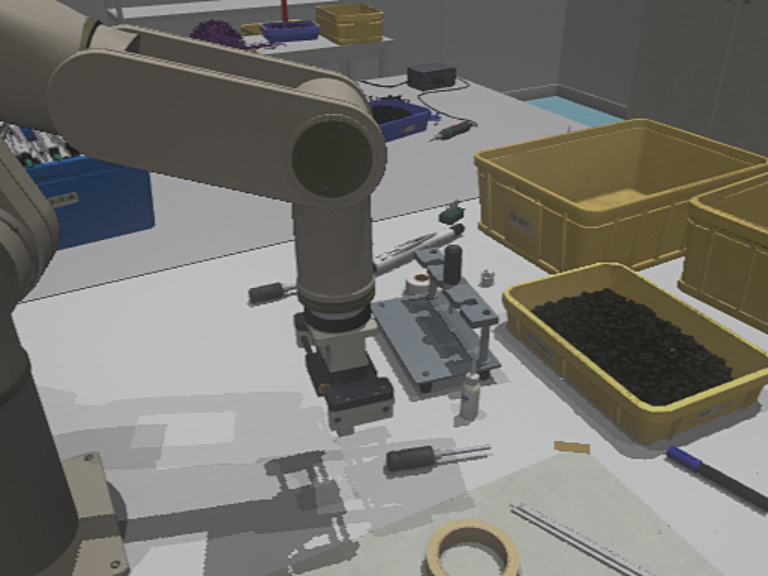

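The driver is unmoved at (411,460) and the fingers are empty, so the pads probably slid off its upper facets. I'll retry lower and check the opening before lifting.

```bash
python3 -m pendant '[{"translation":[-20,0,0],"twist":[0,0,0.03],"grip":1},{"translation":[-20,0,0],"twist":[0,0,0.03],"grip":1},{"translation":[-20,0,0],"twist":[0,0,0.03],"grip":1},{"translation":[-20,0,0],"twist":[0,0,0.03],"grip":1},{"translation":[0,0,0],"twist":[0,0,0],"grip":1},{"translation":[0,0,0],"twist":[0,0,0],"grip":1},{"translation":[0,0,0],"twist":[0,0,0],"grip":1},{"translation":[0,0,12],"twist":[0,0,0],"grip":1},{"translation":[0,0,12],"twist":[0,0,0],"grip":1},{"translation":[0,0,12],"twist":[0,0,0],"grip":1}]' 15
python3 to.py .4625 -.1105 .001 73
```

```text
t: 6.25
tool_pos: [0.4692, -0.109, 0.014]
orientation: [0.473, 3.091, -0.006]
force: [-0.2, -0.6, 1.1]
opening: 0.0754
t 6.25 pos [ 0.4692 -0.109   0.014 ] F [-0.24 -0.56  1.15] open 0.0754 q [-0.33 -0.04  2.   -0.    1.17 -1.6 ]
tool shift mm [ 6.1 -3.4 12.9] twist [-0.0017  0.0146 -0.0069]
tcp in rack mm -120.8 -245.1
```

```bash
python3 -m pendant '[{"translation":[3,-2,6],"twist":[0,0.005,-0.003],"grip":1},{"translation":[3,-1,5],"twist":[0,0.005,-0.003],"grip":1},{"translation":[0,0,2],"twist":[0,0,0],"grip":-1},{"translation":[0,0,0],"twist":[0,0,0],"grip":-1},{"translation":[0,0,0],"twist":[0,0,0],"grip":-1},{"translation":[0,0,0],"twist":[0,0,0],"grip":-1},{"translation":[0,0,0],"twist":[0,0,0],"grip":-1},{"translation":[0,0,0],"twist":[0,0,0],"grip":-1},{"translation":[0,0,0],"twist":[0,0,0],"grip":-1},{"translation":[0,0,0],"twist":[0,0,0],"grip":-1}]' 15
python3 to.py .4625 -.1105 .001 73
```

```text
t: 7.25
tool_pos: [0.4602, -0.1097, -0.0023]
orientation: [0.465, 3.107, -0.003]
force: [-0.5, -1.1, -0.5]
opening: 0.0335
t 7.25 pos [ 0.4602 -0.1097 -0.0023] F [-0.47 -1.09 -0.51] open 0.0335 q [-0.34 -0.02  2.02 -0.    1.15 -1.61]
tool shift mm [-2.4 -0.1 -3.3] twist [-0.0016  0.0004 -0.0003]
tcp in rack mm -129.5 -247.2
```

```bash
python3 -m pendant '[{"translation":[0,0,-2],"twist":[0,0,0],"grip":-1},{"translation":[0,0,0],"twist":[0,0,0],"grip":-1},{"translation":[0,0,0],"twist":[0,0,0],"grip":-1},{"translation":[0,0,0],"twist":[0,0,0],"grip":-1},{"translation":[0,0,0],"twist":[0,0,0],"grip":-1},{"translation":[0,0,0],"twist":[0,0,0],"grip":-1},{"translation":[0,0,0],"twist":[0,0,0],"grip":-1},{"translation":[0,0,0],"twist":[0,0,0],"grip":-1},{"translation":[0,0,0],"twist":[0,0,0],"grip":-1},{"translation":[0,0,0],"twist":[0,0,0],"grip":-1}]' 25
python3 to.py .4625 -.1105 .001 73
```

```text
t: 8.25
tool_pos: [0.4602, -0.1097, -0.0001]
orientation: [0.465, 3.107, -0.003]
force: [-0.0, -0.5, -0.1]
opening: 0.0004
t 8.25 pos [ 4.602e-01 -1.097e-01 -1.000e-04] F [-0.   -0.49 -0.08] open 0.0004 q [-0.34 -0.03  2.02 -0.    1.15 -1.61]
tool shift mm [-2.4 -0.1 -1.1] twist [-0.0016  0.0004 -0.0003]
tcp in rack mm -129.5 -247.2
```

```bash
python3 - <<'E'
from drv import *
p,P,m=look(0,1,0,1)
cv2.imwrite('pics/c.png',cv2.resize(p[190:350,190:350,::-1],None,fx=3.7,fy=3.7,interpolation=cv2.INTER_CUBIC))
E
```

```text
(no output)
```

View pics/c.png

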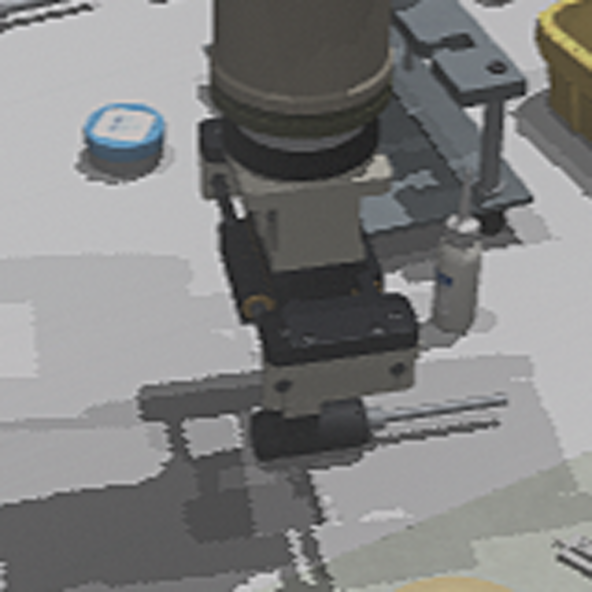

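```bash
python3 - <<'E'
from drv import *
i=robot.camera_info('side'); M=np.linalg.inv(np.array(i['cam_to_world'])); f=192/np.tan(np.radians(i['vertical_fov'])/2)
def pr(*w):
    c=M@np.r_[w,1]; u=i['cx']+f*c[0]/-c[2]; v=i['cy']-f*c[1]/-c[2]; return np.round([(u-190)*3.7,(v-190)*3.7])
t=robot.read_state()['tool_pos']
print('tcp',pr(*t),'tcp+84',pr(*(t+[0,0,.084])),'handle guess',pr(.4615,-.1095,.013),'butt',pr(.433,-.101,.013),'tip',pr(.5665,-.1417,.013))
p,P,m=look(.39,.6,-.2,-.05)
for (a,b) in [(260,440),(290,440),(310,425),(345,425),(360,420),(400,412),(450,408),(500,402),(340,380),(285,435),(330,445)]:
    print((a,b),P[round(b/3.7+190),round(a/3.7+190)].round(4),p[round(b/3.7+190),round(a/3.7+190)])
E
```

```text
tcp [299. 445.] tcp+84 [300. 324.] handle guess [301. 426.] butt [246. 435.] tip [498. 397.]
(260, 440) [ 0.4339 -0.1136  0.0193] [46 46 46]
(290, 440) [ 0.4492 -0.1181  0.0159] [48 48 49]
(310, 425) [ 0.4616 -0.1198  0.022 ] [46 45 46]
(345, 425) [ 0.4775 -0.1271  0.0208] [56 57 59]
(360, 420) [ 0.4856 -0.1288  0.0211] [59 61 62]
(400, 412) [ 0.5144 -0.1241  0.012 ] [168 171 178]
(450, 408) [ 0.538  -0.1384  0.0157] [93 96 98]
(500, 402) [ 0.5657 -0.1441  0.0105] [100 100 101]
(340, 380) [ 0.4347 -0.1911  0.1216] [87 86 82]
(285, 435) [ 0.4469 -0.1181  0.0196] [49 50 49]
(330, 445) [ 0.4697 -0.1255  0.0099] [45 45 46]
```

```bash
python3 - <<'E'
from drv import *
z=np.load('side0.npz'); P=pts(z['d'],robot.camera_info('side'))
m=(z['d']>.1)&(P[...,0]>.0)&(P[...,0]<.3)&(P[...,1]>.4)&(P[...,1]<.75)&(P[...,2]>.15)&(P[...,2]<.45)
v,u=np.nonzero(m); print(len(u),u.min(),u.max(),v.min(),v.max())
s=P[m]
for a in np.arange(.17,.34,.01):
    g=(s[:,2]>=a)&(s[:,2]<a+.01)
    if g.sum(): print(a.round(3),g.sum(),s[g].min(0).round(3),s[g].max(0).round(3))
print('now'); p,P2,_=look(0,1,0,1)
m=(P2[...,0]>.38)&(P2[...,0]<.56)&(P2[...,1]>-.25)&(P2[...,1]<.1)&(P2[...,2]>.004)&(P2[...,2]<.14); s=P2[m]
for a in np.arange(.0,.14,.01):
    g=(s[:,2]>=a)&(s[:,2]<a+.01)
    if g.sum(): print(a.round(3),g.sum(),s[g].min(0).round(3),s[g].max(0).round(3))
c=cv2.resize(z['p'][60:160,0:100,::-1],None,fx=5,fy=5,interpolation=cv2.INTER_CUBIC); cv2.imwrite('pics/d.png',c)
E
```

```text
2690 0 42 29 130
0.21 13 [0.121 0.531 0.217] [0.159 0.631 0.22 ]
0.22 55 [0.118 0.52  0.22 ] [0.162 0.635 0.23 ]
0.23 66 [0.117 0.518 0.23 ] [0.163 0.636 0.24 ]
0.24 70 [0.118 0.516 0.24 ] [0.163 0.641 0.25 ]
0.25 66 [0.117 0.515 0.25 ] [0.164 0.64  0.26 ]
0.26 45 [0.118 0.514 0.26 ] [0.164 0.639 0.27 ]
0.27 38 [0.117 0.516 0.27 ] [0.138 0.531 0.28 ]
0.28 41 [0.117 0.515 0.28 ] [0.138 0.54  0.29 ]
0.29 21 [0.118 0.507 0.29 ] [0.161 0.629 0.299]
0.3 126 [0.086 0.49  0.301] [0.195 0.66  0.31 ]
0.31 216 [0.087 0.486 0.31 ] [0.195 0.656 0.32 ]
0.32 199 [0.09  0.482 0.32 ] [0.196 0.659 0.33 ]
0.33 164 [0.092 0.483 0.33 ] [0.196 0.659 0.34 ]
now
0.0 107 [ 0.428 -0.25   0.004] [ 0.555 -0.099  0.01 ]
0.01 337 [ 0.426 -0.25   0.01 ] [ 0.56  -0.092  0.02 ]
0.02 432 [ 0.406 -0.25   0.02 ] [ 0.494 -0.095  0.028]
0.03 15 [ 0.446 -0.125  0.032] [ 0.46  -0.113  0.04 ]
0.04 14 [ 0.445 -0.125  0.04 ] [ 0.463 -0.12   0.044]
0.11 176 [ 0.399 -0.202  0.111] [ 0.466 -0.021  0.12 ]
0.12 343 [ 0.4   -0.202  0.12 ] [ 0.482 -0.023  0.13 ]
0.13 373 [ 0.399 -0.207  0.13 ] [ 0.496 -0.016  0.14 ]
```

View pics/d.png

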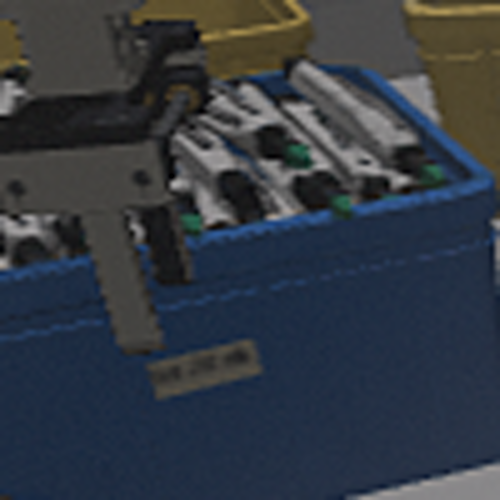

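The side view shows the fingertips at z≈0.217 when the TCP read 0.190, and the body's underside is likewise 27 mm too high. So the real tool sits 27 mm above its reading and the fingers shut above the handle. I'll correct for that.

```bash
python3 -m pendant '[{"translation":[-1,0,-8],"twist":[0,0,0],"grip":1},{"translation":[0,0,0],"twist":[0,0,0],"grip":1},{"translation":[0,0,0],"twist":[0,0,0],"grip":1},{"translation":[0,0,0],"twist":[0,0,0],"grip":1},{"translation":[0,0,0],"twist":[0,0,0],"grip":1},{"translation":[0,0,0],"twist":[0,0,0],"grip":1},{"translation":[0,0,0],"twist":[0,0,0],"grip":1},{"translation":[0,0,8],"twist":[0,0,0],"grip":0.6},{"translation":[0,0,8],"twist":[0,0,0],"grip":0.5},{"translation":[0,0,6],"twist":[0,0,0],"grip":0.4}]' 25
python3 to.py .4625 -.1105 -.024 73
```

```text
t: 9.4
tool_pos: [0.462, -0.1103, -0.0142]
orientation: [0.465, 3.105, -0.003]
force: [0.9, 0.5, 0.3]
opening: 0.0658
t 9.4 pos [ 0.462  -0.1103 -0.0142] F [0.85 0.51 0.3 ] open 0.0658 q [-0.34 -0.    2.02 -0.    1.12 -1.61]
tool shift mm [-0.5 -0.   9.8] twist [-0.0017  0.0024 -0.0004]
tcp in rack mm -127.6 -247.5
```

```bash
python3 -m pendant '[{"translation":[0,0,5],"twist":[0,0,0],"grip":0.3},{"translation":[0,0,4],"twist":[0,0,0],"grip":0},{"translation":[0,0,0],"twist":[0,0,0],"grip":-1},{"translation":[0,0,0],"twist":[0,0,0],"grip":-1},{"translation":[0,0,0],"twist":[0,0,0],"grip":-1},{"translation":[0,0,0],"twist":[0,0,0],"grip":-1},{"translation":[0,0,0],"twist":[0,0,0],"grip":-1},{"translation":[0,0,0],"twist":[0,0,0],"grip":-1},{"translation":[0,0,0],"twist":[0,0,0],"grip":-1},{"translation":[0,0,0],"twist":[0,0,0],"grip":-1}]' 25
python3 to.py .4625 -.1105 -.024 73
```

```text
t: 10.4
tool_pos: [0.461, -0.11, -0.0254]
orientation: [-0.465, -3.107, 0.003]
force: [-0.5, 0.7, 0.1]
opening: 0.0257
t 10.4 pos [ 0.461  -0.11   -0.0254] F [-0.47  0.69  0.07] open 0.0257 q [-0.34  0.02  2.03 -0.    1.1  -1.61]
tool shift mm [-1.6 -0.1 -1.4] twist [-0.0016  0.0001 -0.0003]
tcp in rack mm -128.6 -247.4
```

```bash
python3 -m pendant '[{"translation":[0,0,-4],"twist":[0,0,0],"grip":-1},{"translation":[0,0,-10],"twist":[0,0,0],"grip":-1},{"translation":[0,0,-15],"twist":[0,0,0],"grip":-1},{"translation":[12,0,-15],"twist":[0,0,0],"grip":-1},{"translation":[18,0,0],"twist":[0,0,0],"grip":-1},{"translation":[18,0,0],"twist":[0,0,-0.03],"grip":-1},{"translation":[18,0,0],"twist":[0,0,-0.03],"grip":-1},{"translation":[10,10,0],"twist":[0,0,-0.03],"grip":-1},{"translation":[0,20,0],"twist":[0,0,-0.03],"grip":-1},{"translation":[0,20,0],"twist":[0,0,0],"grip":-1}]' 25
python3 to.py .4159 .0797 -.024 80.3
```

```text
t: 11.4
tool_pos: [0.3981, -0.0406, 0.0279]
orientation: [0.275, 3.123, -0.006]
force: [1.5, 0.5, -1.0]
opening: 0.0254
t 11.4 pos [ 0.3981 -0.0406  0.0279] F [ 1.54  0.47 -1.02] open 0.0254 q [-0.23 -0.3   2.2  -0.    1.23 -1.62]
tool shift mm [  3.9 121.7  51.5] twist [-0.0034  0.0073 -0.0063]
tcp in rack mm -202.3 -189.6
```

```bash
python3 -m pendant '[{"translation":[0,10,0],"twist":[0,0.002,-0.003],"grip":-1},{"translation":[0,18,0],"twist":[0,0.002,-0.003],"grip":-1},{"translation":[0,20,0],"twist":[0,0.002,0],"grip":-1},{"translation":[0,20,3],"twist":[0,0,0],"grip":-1},{"translation":[0,20,6],"twist":[0,0,0],"grip":-1},{"translation":[0,18,10],"twist":[0,0,0],"grip":-1},{"translation":[0,10,10],"twist":[0,0,0],"grip":-1},{"translation":[0,0,10],"twist":[0,0,0],"grip":-1},{"translation":[0,0,5],"twist":[0,0,0],"grip":-1},{"translation":[0,0,0],"twist":[0,0,0],"grip":-1}]' 25
python3 to.py .4159 .0797 -.024 80.3
python3 - <<'E'
from drv import *
p,P,m=look(.36,.7,-.05,.2,zl=.004,zh=.06)
cv2.imwrite('pics/e.png',cv2.resize(p[160:310,150:350,::-1],None,fx=4,fy=4,interpolation=cv2.INTER_CUBIC))
E
```

```text
t: 12.4
tool_pos: [0.4223, 0.0777, -0.013]
orientation: [0.258, 3.123, -0.008]
force: [-0.2, 0.3, -0.1]
opening: 0.0258
t 12.4 pos [ 0.4223  0.0777 -0.013 ] F [-0.19  0.27 -0.07] open 0.0258 q [ 0.07 -0.14  2.15 -0.01  1.12 -1.33]
tool shift mm [ 6.8  1.  11. ] twist [-0.0045  0.0082  0.0044]
tcp in rack mm -198.4 -69.0
```

View pics/e.png

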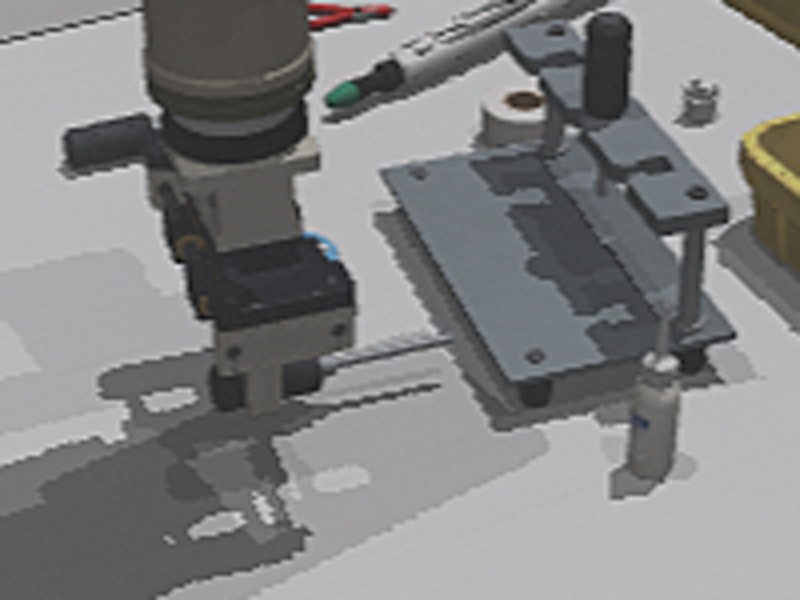

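The slim driver is held level, with its handle at (265,385) and its tip at (450,340), about 18 mm short of the plate edge. Next I'll measure its line.

```bash
cat > shank.py <<'E'
# shank/handle points of the held driver in rack frame (mm): needs rack-frame box
import sys; from drv import *
O=np.array([.6295,.1122]);c=np.radians(-9.7);X=np.array([np.cos(c),np.sin(c)]);Yv=np.array([-X[1],X[0]])
def rackpts(box,n='side'):
    p,d,i=cam(n); P=pts(d,i); q=(P[...,:2]-O); r=np.stack([q@X,q@Yv,P[...,2]],-1)*1000
    m=(d>.1)
    for k in range(3): m&=(r[...,k]>box[2*k])&(r[...,k]<box[2*k+1])
    return p,r,m
if __name__=='__main__':
    box=list(map(float,sys.argv[1:7])); ax=int(sys.argv[7]); st=float(sys.argv[8])
    p,r,m=rackpts(box,sys.argv[9] if len(sys.argv)>9 else 'side'); s=r[m]; print(len(s))
    for a in np.arange(box[2*ax],box[2*ax+1],st):
        g=(s[:,ax]>=a)&(s[:,ax]<a+st)
        if g.sum()>1: print(a,g.sum(),'med',np.median(s[g],0).round(1),'min',s[g].min(0).round(1),'max',s[g].max(0).round(1))
E
python3 shank.py -240 -72 -95 -40 8 60 0 10
```

```text
296
-230.0 39 med [-223.9  -75.7   31.5] min [-226.7  -84.4   14.8] max [-220.1  -63.5   39.5]
-220.0 46 med [-214.3  -80.6   30.9] min [-219.9  -93.1   13.1] max [-210.   -73.7   48.1]
-210.0 18 med [-209.1  -90.3   32.4] min [-209.9  -94.9   14.3] max [-201.   -72.3   49. ]
-200.0 7 med [-195.6  -94.3   28.8] min [-198.1  -94.8   19.1] max [-193.5  -91.6   37. ]
-190.0 33 med [-184.4  -80.1   31.4] min [-188.2  -85.    12.9] max [-180.2  -73.1   38.8]
-180.0 38 med [-175.2  -80.    30.7] min [-179.6  -84.1   14.8] max [-170.1  -73.5   37.6]
-170.0 25 med [-166.8  -76.    31.5] min [-169.9  -81.2   22.3] max [-160.   -70.1   38.5]
-160.0 17 med [-156.3  -72.6   28.9] min [-158.8  -75.6   22.9] max [-150.3  -66.2   32.2]
-150.0 10 med [-143.7  -70.6   28. ] min [-148.5  -73.6   26.3] max [-140.4  -66.    30. ]
-140.0 12 med [-134.1  -70.9   28.3] min [-139.6  -73.3   26.2] max [-130.3  -66.9   31. ]
-130.0 10 med [-125.7  -69.6   28.2] min [-129.3  -73.4   23. ] max [-121.9  -67.8   31.1]
-120.0 13 med [-115.5  -70.6   28. ] min [-119.8  -73.6   25.2] max [-111.2  -67.2   31.7]
-110.0 10 med [-105.5  -69.4   27.8] min [-109.8  -71.6   23.6] max [-100.4  -68.1   31. ]
-100.0 12 med [-95.8 -68.6  27.8] min [-100.   -72.6   25.3] max [-90.6 -67.5  32.1]
-90.0 6 med [-87.4 -69.4  28.9] min [-89.  -73.2  24.8] max [-85.1 -66.6  30.8]
```

```bash
python3 -m pendant '[{"translation":[0,0,5],"twist":[-0.002,0.004,0.002],"grip":-1},{"translation":[0,1,5],"twist":[-0.002,0.004,0.002],"grip":-1},{"translation":[-6,0,0],"twist":[0,0,0],"grip":-1},{"translation":[-8,0,0],"twist":[0,0,0],"grip":-1},{"translation":[-8,0,0],"twist":[0,0,0],"grip":-1},{"translation":[-7,0,0],"twist":[0,0,0],"grip":-1},{"translation":[0,0,0],"twist":[0,0,0],"grip":-1},{"translation":[0,0,0],"twist":[0,0,0],"grip":-1},{"translation":[0,0,0],"twist":[0,0,0],"grip":-1},{"translation":[0,0,0],"twist":[0,0,0],"grip":-1}]' 25
python3 to.py .4534 .0733 -.0214 80.3; python3 shank.py -200 -72 -95 -40 4 60 0 10
```

```text
t: 13.5
tool_pos: [0.4564, 0.0719, -0.0215]
orientation: [0.27, 3.127, 0.0]
force: [-0.6, 0.2, -0.6]
opening: 0.0257
t 13.5 pos [ 0.4564  0.0719 -0.0215] F [-0.65  0.2  -0.6 ] open 0.0257 q [ 0.05 -0.02  2.06 -0.    1.1  -1.35]
tool shift mm [ 3.2  0.9 -0.1] twist [ 0.0006  0.0033 -0.0027]
tcp in rack mm -163.9 -68.9
257
-200.0 16 med [-191.4  -72.9   18.8] min [-192.3  -80.6   11.2] max [-190.1  -63.7   27.7]
-190.0 49 med [-186.3  -77.7   23.7] min [-189.9  -83.8    6.5] max [-180.7  -58.3   32. ]
-180.0 39 med [-175.8  -81.7   22.6] min [-179.8  -94.7    6.7] max [-171.3  -73.8   43. ]
-170.0 11 med [-164.8  -94.4   15.2] min [-169.6  -95.     6.1] max [-160.1  -86.7   26.8]
-160.0 10 med [-151.8  -81.3   20.5] min [-158.   -94.6    6.8] max [-150.7  -76.7   27.9]
-150.0 36 med [-144.8  -80.8   22.1] min [-149.9  -84.7    8.9] max [-140.   -73.2   28. ]
-140.0 28 med [-135.8  -80.2   22.5] min [-140.   -84.5    4.3] max [-131.3  -73.8   28.5]
-130.0 17 med [-124.4  -75.    20.8] min [-129.  -77.   15.] max [-121.5  -69.1   23.4]
-120.0 12 med [-114.5  -69.7   18.3] min [-120.   -73.9   14.7] max [-111.2  -65.7   23.2]
-110.0 11 med [-103.8  -71.1   18.1] min [-108.5  -73.1   15.7] max [-100.6  -66.2   21.3]
-100.0 10 med [-94.1 -70.9  19.7] min [-99.  -76.9  16.7] max [-90.6 -67.1  21.4]
-90.0 11 med [-84.5 -71.   19.5] min [-89.2 -73.7  15.5] max [-80.8 -67.4  20.2]
-80.0 7 med [-77.5 -71.6  19.8] min [-80.  -73.8  17.4] max [-74.3 -69.8  21.7]
```

```bash
python3 -m pendant '[{"translation":[3,0,-4],"twist":[0,0.002,-0.001],"grip":-1},{"translation":[0,0,-8],"twist":[0,0,0],"grip":-1},{"translation":[-1,0,-8],"twist":[0,0,0],"grip":-1},{"translation":[-2,0,-8],"twist":[0,0,0],"grip":-1},{"translation":[-2,0,-8],"twist":[0,0,0],"grip":-1},{"translation":[-3,0,-8],"twist":[0,0,0],"grip":-1},{"translation":[-4,0,-7],"twist":[0,0,0],"grip":-1},{"translation":[-4,0,-7],"twist":[0,0,0],"grip":-1},{"translation":[-5,0,-7],"twist":[0,0,0],"grip":-1},{"translation":[0,0,0],"twist":[0,0,0],"grip":-1}]' 25
python3 to.py .4534 .0733 -.0214 80.3; python3 shank.py -190 -72 -90 -45 4 115 0 10
```

```text
t: 14.55
tool_pos: [0.474, 0.0687, 0.0493]
orientation: [-0.268, -3.129, -0.001]
force: [-0.7, 0.4, -2.6]
opening: 0.0259
t 14.55 pos [0.474  0.0687 0.0493] F [-0.74  0.45 -2.63] open 0.0259 q [ 0.04 -0.08  1.97  0.    1.25 -1.36]
tool shift mm [21.   1.  70.7] twist [ 0.0003 -0.001  -0.0013]
tcp in rack mm -146.0 -69.1
271
-180.0 27 med [-172.6  -71.9   97.8] min [-175.3  -81.9   87.8] max [-170.3  -60.1  102.2]
-170.0 61 med [-165.7  -78.9  102.9] min [-170.   -84.9   80. ] max [-160.2  -58.   109.5]
-160.0 33 med [-157.5  -82.5   94.2] min [-160.   -89.9   75.4] max [-151.9  -74.1  113.6]
-150.0 7 med [-141.7  -80.5   70.7] min [-149.7  -89.8   64.9] max [-140.5  -75.8   79.5]
-140.0 28 med [-133.1  -81.2   74.1] min [-138.9  -85.1   59.3] max [-130.2  -73.    87.4]
-130.0 46 med [-126.4  -78.8   77.2] min [-129.8  -83.2   58.9] max [-120.4  -65.8   86.8]
-120.0 21 med [-117.4  -73.6   63.2] min [-119.5  -78.7   55.5] max [-110.8  -65.3   79. ]
-110.0 14 med [-105.5  -70.9   50.8] min [-109.9  -74.4   44.5] max [-100.5  -69.7   56.8]
-100.0 12 med [-95.1 -71.3  43. ] min [-99.6 -74.3  35.3] max [-91.1 -67.8  48.5]
-90.0 13 med [-85.3 -71.3  35.3] min [-89.4 -75.3  26.7] max [-80.8 -68.6  42. ]
-80.0 9 med [-76.2 -71.3  27.5] min [-79.4 -74.3  22.5] max [-72.6 -68.3  33.2]
```

```bash
python3 -m pendant '[{"translation":[-6,0,-6],"twist":[0,0,0],"grip":-1},{"translation":[-6,0,-6],"twist":[0,0,0],"grip":-1},{"translation":[-7,0,-5],"twist":[0,0,0],"grip":-1},{"translation":[-7,0,-5],"twist":[0,0,0],"grip":-1},{"translation":[-8,0,-4],"twist":[0,0,0],"grip":-1},{"translation":[-8,0,-3],"twist":[0,0,0],"grip":-1},{"translation":[-8,0,-3],"twist":[0,0,0],"grip":-1},{"translation":[-8,0,-2],"twist":[0,0,0],"grip":-1},{"translation":[-8,0,-1],"twist":[0,0,0],"grip":-1},{"translation":[0,0,0],"twist":[0,0,0],"grip":-1}]' 25
python3 to.py .4534 .0733 -.0214 80.3; python3 shank.py -130 -55 -90 -45 4 160 2 10
```

```text
t: 15.6
tool_pos: [0.5431, 0.0566, 0.0852]
orientation: [-0.267, -3.125, -0.0]
force: [-3.1, 0.3, -0.2]
opening: 0.0254
t 15.6 pos [0.5431 0.0566 0.0852] F [-3.07  0.34 -0.16] open 0.0254 q [ 0.01  0.07  1.75  0.    1.33 -1.39]
tool shift mm [ 90.7   1.2 107.1] twist [-0.0002 -0.0055 -0.0012]
tcp in rack mm -75.8 -69.3
440
4.0 4 med [-70.9 -70.5  11.3] min [-72.7 -71.6  10.7] max [-69.1 -66.3  12.6]
14.0 11 med [-72.5 -72.7  19.5] min [-75.  -81.1  15.3] max [-68.2 -67.4  23.7]
24.0 74 med [-62.8 -70.7  29.4] min [-76.7 -87.9  25.6] max [-55.  -45.8  33.4]
34.0 12 med [-75.5 -71.2  38.6] min [-77.4 -75.3  34.7] max [-71.9 -70.6  43.4]
44.0 8 med [-77.3 -70.8  49.5] min [-78.8 -74.4  45.5] max [-73.8 -68.9  53.5]
54.0 9 med [-77.2 -71.4  57.8] min [-79.9 -72.6  54.5] max [-74.7 -69.5  63.5]
64.0 11 med [-79.6 -70.5  69.8] min [-81.9 -73.2  65.1] max [-76.3 -69.2  73.7]
74.0 13 med [-82.2 -73.9  81.1] min [-86.5 -77.3  75.2] max [-74.8 -70.6  83.8]
84.0 21 med [-87.6 -78.1  90.7] min [-95.4 -83.5  86.3] max [-71.  -70.1  93.4]
94.0 43 med [-85.5 -80.3  99. ] min [-96.7 -84.1  94.3] max [-71.7 -64.1 103.9]
104.0 35 med [-91.  -80.2 108.3] min [-98.  -85.6 104.3] max [-74.9 -64.3 113.3]
114.0 35 med [-93.7 -80.2 118.1] min [-99.1 -90.  114.3] max [-79.  -66.4 122.8]
124.0 39 med [-93.7 -80.4 129.1] min [-100.5  -87.3  124. ] max [-86.3 -62.9 133.8]
134.0 42 med [-96.3 -79.7 140. ] min [-102.8  -87.   134.1] max [-86.6 -45.1 143.8]
144.0 71 med [-89.5 -70.2 147.8] min [-102.   -88.8  144.3] max [-81.1 -45.9 153.9]
154.0 12 med [-85.5 -55.  157.9] min [-86.9 -57.7 154.6] max [-81.2 -45.2 159.9]
```

```bash
python3 -m pendant '[{"translation":[-6,0,0],"twist":[0,0.002,0],"grip":-1},{"translation":[-6,0,0],"twist":[0,0.002,0],"grip":-1},{"translation":[-5,0,0],"twist":[0,0.001,0],"grip":-1},{"translation":[0,0,0],"twist":[0,0,0],"grip":-1},{"translation":[0,0,0],"twist":[0,0,0],"grip":-1},{"translation":[0,0,0],"twist":[0,0,0],"grip":-1},{"translation":[0,0,0],"twist":[0,0,0],"grip":-1},{"translation":[0,0,0],"twist":[0,0,0],"grip":-1},{"translation":[0,0,0],"twist":[0,0,0],"grip":-1},{"translation":[0,0,0],"twist":[0,0,0],"grip":-1}]' 25
python3 to.py .4534 .0733 -.0214 80.3; python3 shank.py -130 -55 -90 -45 4 160 2 10
python3 - <<'E'
from drv import *
p,P,m=look(.36,.7,-.05,.2,zl=.004,zh=.06)
cv2.imwrite('pics/f.png',cv2.resize(p[110:290,180:350,::-1],None,fx=3.3,fy=3.3,interpolation=cv2.INTER_CUBIC))
E
```

```text
t: 16.65
tool_pos: [0.56, 0.0539, 0.0848]
orientation: [-0.266, -3.118, -0.001]
force: [-2.7, 0.6, 0.6]
opening: 0.0254
t 16.65 pos [0.56   0.0539 0.0848] F [-2.71  0.58  0.6 ] open 0.0254 q [ 0.    0.12  1.7   0.    1.34 -1.4 ]
tool shift mm [107.1   1.2 107.5] twist [-0.0003 -0.012  -0.0008]
tcp in rack mm -58.7 -69.2
467
4.0 5 med [-73.9 -70.3  11.3] min [-74.5 -72.5   6.9] max [-71.3 -69.2  13.5]
14.0 6 med [-72.  -70.   18.6] min [-74.9 -72.4  15. ] max [-71.3 -69.   22.1]
24.0 81 med [-63.5 -72.   29.4] min [-75.  -89.9  24.1] max [-55.8 -45.1  32.1]
34.0 8 med [-73.4 -72.2  38.7] min [-75.2 -73.1  35.5] max [-72.3 -69.7  43.9]
44.0 6 med [-73.5 -70.6  48.8] min [-74.4 -74.3  45.3] max [-72.  -69.   51.1]
54.0 9 med [-73.9 -72.   60.4] min [-74.9 -75.8  54.1] max [-68.5 -67.5  63.2]
64.0 11 med [-73.4 -71.3  69.9] min [-75.  -76.2  65.5] max [-69.2 -67.4  73.8]
74.0 13 med [-73.2 -73.7  81.1] min [-78.7 -77.1  74.5] max [-68.9 -69.1  83.3]
84.0 19 med [-74.  -79.1  91.2] min [-84.3 -83.1  85.3] max [-59.  -71.7  93.7]
94.0 50 med [-76.4 -80.   98.7] min [-84.8 -83.8  94.1] max [-59.3 -64.9 104. ]
104.0 41 med [-78.6 -80.7 108.9] min [-85.5 -85.2 104.4] max [-60.6 -66.2 113.7]
114.0 45 med [-79.1 -80.2 118.8] min [-85.3 -89.2 114.2] max [-67.4 -64.1 124. ]
124.0 42 med [-78.8 -80.  129.2] min [-84.8 -89.8 124.4] max [-68.6 -64.7 133.8]
134.0 42 med [-78.  -79.8 139.1] min [-86.2 -88.3 134.1] max [-68.4 -49.4 143.8]
144.0 78 med [-71.8 -71.5 148.6] min [-84.8 -88.  144.1] max [-61.6 -49.8 153.9]
154.0 11 med [-67.9 -55.6 156.8] min [-70.4 -58.  154.2] max [-62.6 -46.9 158.8]
```

View pics/f.png

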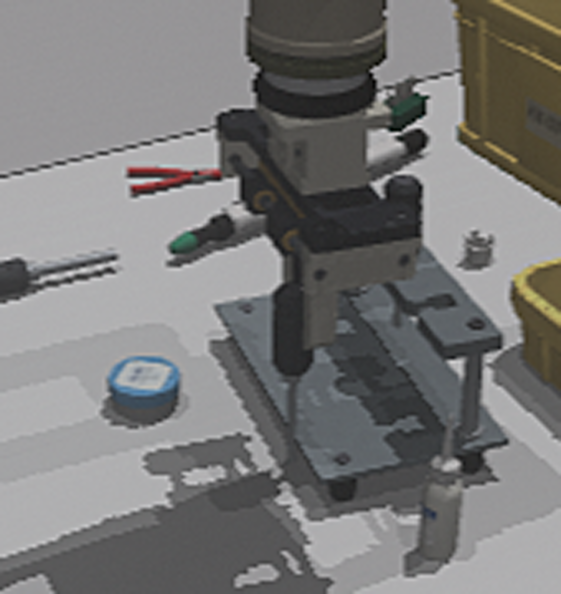

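The driver is upright at (290,370), but it has crept about 13 mm towards the front in the pads, with the finger at (320,320). I'll hold it tighter, back off and lift, then measure the slot edges.

```bash
python3 -m pendant '[{"translation":[1,0,0],"twist":[0,-0.004,0],"grip":-1},{"translation":[1,0,-1],"twist":[0,-0.004,0],"grip":-1},{"translation":[0,0,-4],"twist":[0,-0.002,0],"grip":-1},{"translation":[0,0,-7],"twist":[0,-0.002,0],"grip":-1},{"translation":[0,0,-8],"twist":[0,0,0],"grip":-1},{"translation":[0,0,-8],"twist":[0,0,0],"grip":-1},{"translation":[0,0,-8],"twist":[0,0,0],"grip":-1},{"translation":[0,0,-8],"twist":[0,0,0],"grip":-1},{"translation":[0,0,-6],"twist":[0,0,0],"grip":-1},{"translation":[0,0,0],"twist":[0,0,0],"grip":-1}]' 35
python3 to.py .4534 .0733 -.0214 80.3; python3 shank.py -130 -55 -90 -45 40 200 2 10
python3 - <<'E'
from shank import *
for n in('top','side'):
    z=np.load(f'{n}0.npz'); P=pts(z['d'],robot.camera_info(n)); q=P[...,:2]-O; r=np.stack([q@X,q@Yv,P[...,2]],-1)*1000
    b=r[(z['d']>.1)&(abs(r[...,2]-118)<5)&(r[...,0]>-20)&(r[...,0]<80)&(abs(r[...,1])<140)]
    print(n,'bar x',np.percentile(b[:,0],[1,99]).round(1),'y',np.percentile(b[:,1],[.5,99.5]).round(1))
    for yc in(-68,0,68):
        g=b[(b[:,0]>17)&(b[:,0]<26)&(abs(b[:,1]-yc)<25)]; y=np.sort(g[:,1]); gaps=np.diff(y); k=np.argsort(gaps)[-1]; print('  slot',yc,y[k].round(1),y[k+1].round(1),len(y))
E
```

```text
t: 17.75
tool_pos: [0.561, 0.0538, 0.142]
orientation: [0.266, 3.121, -0.0]
force: [0.2, 0.1, -0.7]
opening: 0.0255
t 17.75 pos [0.561  0.0538 0.142 ] F [ 0.17  0.15 -0.73] open 0.0255 q [ 0.01  0.05  1.66 -0.    1.42 -1.39]
tool shift mm [110.9   0.9 162.4] twist [ 0.0005  0.0092 -0.0011]
tcp in rack mm -57.6 -69.1
342
60.0 6 med [-69.5 -69.9  67.2] min [-71.6 -71.5  65.3] max [-66.9 -68.3  69.3]
70.0 9 med [-70.1 -70.8  75. ] min [-72.2 -72.   71.2] max [-66.4 -68.   78.9]
80.0 12 med [-70.2 -71.5  83.9] min [-72.1 -74.7  80.3] max [-67.4 -68.6  89.8]
90.0 11 med [-69.7 -70.2  95.1] min [-72.  -74.5  90.4] max [-67.2 -67.3  98.6]
100.0 12 med [-69.8 -71.  104.3] min [-72.3 -73.5 100.2] max [-67.1 -69.7 109.7]
110.0 10 med [-70.8 -71.4 114.3] min [-72.7 -73.7 110.3] max [-67.8 -69.3 118.3]
120.0 13 med [-70.9 -71.5 125. ] min [-72.6 -74.6 120.1] max [-67.4 -70.  129.7]
130.0 15 med [-71.9 -72.2 136.5] min [-76.5 -78.2 131.3] max [-66.7 -68.6 139.9]
140.0 19 med [-75.7 -78.3 147.3] min [-82.7 -82.  140.2] max [-57.3 -72.5 149.9]
150.0 52 med [-75.2 -79.6 155.3] min [-84.1 -85.3 150.1] max [-57.2 -63.8 159.9]
160.0 46 med [-77.3 -79.7 164.8] min [-84.6 -86.2 160.1] max [-60.  -62.8 170. ]
170.0 46 med [-77.4 -79.6 174.8] min [-84.9 -89.8 170.1] max [-62.8 -64.4 179.8]
180.0 46 med [-78.1 -79.7 185.3] min [-85.  -87.4 180. ] max [-68.6 -62.9 189.8]
190.0 45 med [-77.2 -80.  194.5] min [-85.7 -89.8 190. ] max [-68.4 -65.1 199.9]
top bar x [16.2 59.1] y [-118.5  119.3]
  slot -68 -71.9 -62.0 53
  slot 0 -2.7 5.0 54
  slot 68 61.5 76.0 51
side bar x [14.4 58. ] y [-122.   119.3]
  slot -68 -72.0 -65.8 46
  slot 0 -13.6 -8.9 38
  slot 68 62.3 74.1 28
```

```bash
python3 -m pendant '[{"translation":[-4,0,0],"twist":[0,0.003,0],"grip":-1},{"translation":[-8,0,0],"twist":[0,0.003,0],"grip":-1},{"translation":[-12,0,0],"twist":[0,0.003,0],"grip":-1},{"translation":[-12,0,0],"twist":[0,0,0],"grip":-1},{"translation":[-12,0,0],"twist":[0,0,0],"grip":-1},{"translation":[-12,0,0],"twist":[0,0,0],"grip":-1},{"translation":[-8,0,0],"twist":[0,0,0],"grip":-1},{"translation":[-4,0,0],"twist":[0,0,0],"grip":-1},{"translation":[0,0,0],"twist":[0,0,0],"grip":-1},{"translation":[0,0,0],"twist":[0,0,0],"grip":-1}]' 35
python3 to.py .4534 .0733 -.0214 80.3; python3 shank.py -35 70 -95 -45 40 200 2 10
python3 - <<'E'
from drv import *
p,P,m=look(.36,.7,-.05,.2,zl=.004,zh=.06)
cv2.imwrite('pics/g.png',cv2.resize(p[110:270,240:350,::-1],None,fx=5,fy=5,interpolation=cv2.INTER_CUBIC)[:, :])
q,_,_=cam('top'); cv2.imwrite('pics/gt.png',cv2.resize(q[110:230,200:340,::-1],None,fx=4,fy=4,interpolation=cv2.INTER_CUBIC))
E
```

```text
t: 18.8
tool_pos: [0.6351, 0.0402, 0.1355]
orientation: [-0.267, -3.121, 0.0]
force: [0.0, 0.5, -1.0]
opening: 0.0254
t 18.8 pos [0.6351 0.0402 0.1355] F [ 0.02  0.5  -1.01] open 0.0254 q [-0.02  0.27  1.43  0.    1.45 -1.42]
tool shift mm [183.2   1.9 158.6] twist [-0.0009 -0.0092 -0.0015]
tcp in rack mm 17.6 -70.0
665
50.0 2 med [  4.6 -71.9  58.7] min [  3.2 -72.3  58.1] max [  6.  -71.5  59.3]
60.0 6 med [  4.3 -72.3  64.3] min [  2.6 -73.8  61.7] max [  6.1 -70.2  67.9]
70.0 10 med [  3.7 -72.5  75.5] min [  2.7 -77.   70.1] max [  8.1 -70.7  79.8]
80.0 12 med [  5.2 -71.1  84.6] min [  2.4 -73.9  80.1] max [  7.9 -68.3  89. ]
90.0 10 med [  3.5 -71.6  93.7] min [  2.  -74.2  90.5] max [  7.1 -70.   98.9]
100.0 35 med [ 15.7 -70.8 107. ] min [  1.3 -94.5 100.1] max [ 47.4 -57.6 109.9]
110.0 231 med [ 35.8 -69.7 117.2] min [  1.4 -94.7 110.1] max [ 58.1 -45.1 119.6]
120.0 8 med [  3.3 -72.5 124. ] min [  0.4 -73.  121.1] max [  6.5 -69.6 129.6]
130.0 14 med [  3.6 -75.2 134. ] min [ -1.6 -79.4 130.7] max [ 12.1 -69.7 138.1]
140.0 45 med [ -2.  -79.4 145.7] min [ -9.3 -84.6 140.8] max [ 17.3 -64.7 149.9]
150.0 51 med [ -1.3 -80.4 154.6] min [ -8.8 -85.5 150.3] max [ 17.5 -63.8 159.7]
160.0 51 med [ -0.6 -81.3 165.5] min [ -9.6 -93.8 160. ] max [ 24.3 -62.6 169.9]
170.0 49 med [ -1.  -81.7 175.8] min [ -8.9 -94.4 170.2] max [ 19.3 -65.2 179.7]
180.0 50 med [ -2.1 -81.3 185.4] min [ -9.1 -95.  180.2] max [ 22.9 -63.2 189.9]
190.0 91 med [  2.3 -76.9 196.8] min [ -9.4 -94.8 190. ] max [ 18.1 -45.  200. ]
```

View pics/g.png

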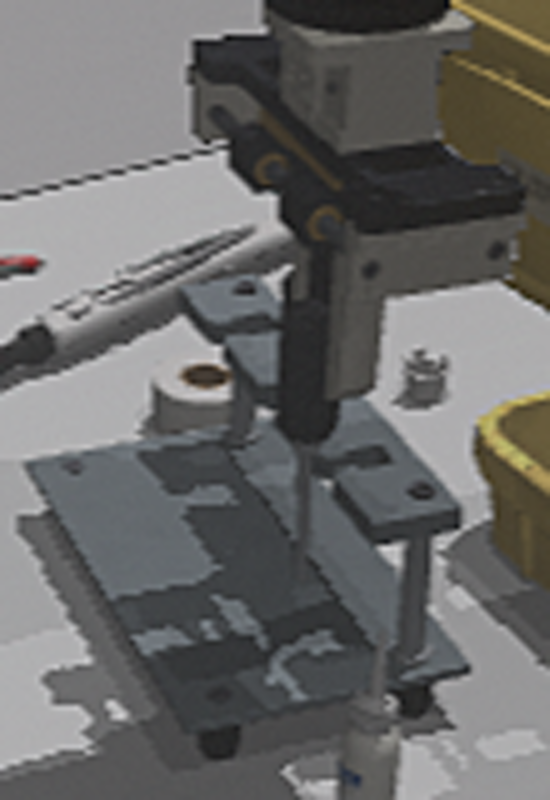

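```bash
python3 -m pendant '[{"translation":[0,1,-1],"twist":[0,0,-0.001],"grip":-1},{"translation":[0,0,0],"twist":[0,0,0],"grip":-1},{"translation":[-3,0,0],"twist":[0,0,0],"grip":-1},{"translation":[-4,0,0],"twist":[0,0,0],"grip":-1},{"translation":[-4,0,0],"twist":[0,0,0],"grip":-1},{"translation":[-4,0,0],"twist":[0,0,0],"grip":-1},{"translation":[0,0,0],"twist":[0,0,0],"grip":-1},{"translation":[0,0,0],"twist":[0,0,0],"grip":-1},{"translation":[0,0,0],"twist":[0,0,0],"grip":-1},{"translation":[0,0,0],"twist":[0,0,0],"grip":-1}]' 35
python3 to.py .4534 .0733 -.0214 80.3; python3 shank.py -35 45 -95 -45 40 200 2 10
```

```text
t: 19.95
tool_pos: [0.6512, 0.0389, 0.1375]
orientation: [-0.265, -3.123, -0.0]
force: [0.1, -0.2, -1.2]
opening: 0.0252
t 19.95 pos [0.6512 0.0389 0.1375] F [ 0.06 -0.15 -1.17] open 0.0252 q [-0.02  0.31  1.38  0.    1.46 -1.42]
tool shift mm [199.5   0.7 160.5] twist [-0.0006 -0.0077  0.    ]
tcp in rack mm 33.7 -68.6
557
60.0 10 med [ 20.9 -70.4  66. ] min [ 18.8 -72.4  62.5] max [ 24.2 -69.5  69.9]
70.0 11 med [ 20.7 -70.4  76. ] min [ 18.3 -74.5  71.4] max [ 23.1 -64.   78.6]
80.0 10 med [ 20.  -70.1  84.3] min [ 18.2 -73.7  81.4] max [ 22.6 -67.5  89.1]
90.0 8 med [ 20.1 -70.   92.9] min [ 18.4 -72.   90.1] max [ 22.6 -67.4  94.9]
100.0 25 med [ 16.5 -60.3 107.7] min [ 13.9 -92.9 100. ] max [ 43.5 -46.  109.7]
110.0 138 med [ 26.2 -74.6 117.1] min [ 14.2 -94.9 110.3] max [ 44.7 -45.1 119.8]
120.0 12 med [ 19.5 -71.2 123.5] min [ 17.7 -73.3 120.3] max [ 23.7 -48.1 127.7]
130.0 14 med [ 18.9 -73.4 134.3] min [ 16.  -75.  131.3] max [ 24.3 -68.7 137.7]
140.0 33 med [ 15.  -78.  146.2] min [  6.9 -84.4 141.6] max [ 31.3 -63.9 149.6]
150.0 53 med [ 14.6 -79.2 155.1] min [  7.3 -85.3 150.1] max [ 31.4 -62.6 159.7]
160.0 49 med [ 16.  -79.2 166.4] min [  5.7 -90.5 160.3] max [ 40.8 -66.4 169.8]
170.0 61 med [ 17.3 -81.5 174.8] min [  6.9 -95.  170.1] max [ 40.8 -65.1 179.8]
180.0 62 med [ 18.2 -80.2 184.8] min [  7.3 -94.9 180.2] max [ 40.6 -63.3 190. ]
190.0 71 med [ 17.7 -77.2 196.9] min [  7.2 -94.8 190.1] max [ 35.9 -45.9 199.9]
```

```bash
python3 -m pendant '[{"translation":[-4,0,0],"twist":[0,-0.002,0],"grip":-1},{"translation":[-4,0,0],"twist":[0,-0.002,0],"grip":-1},{"translation":[-4,0,0],"twist":[0,0,0],"grip":-1},{"translation":[-4,0,0],"twist":[0,0,0],"grip":-1},{"translation":[0,0,0],"twist":[0,0,0],"grip":-1},{"translation":[0,0,0],"twist":[0,0,0],"grip":-1},{"translation":[0,0,0],"twist":[0,0,0],"grip":-1},{"translation":[0,0,0],"twist":[0,0,0],"grip":-1},{"translation":[0,0,0],"twist":[0,0,0],"grip":-1},{"translation":[0,0,0],"twist":[0,0,0],"grip":-1}]' 35
python3 to.py .4534 .0733 -.0214 80.3; python3 shank.py -5 65 -95 -45 40 200 2 10 | cut -c1-90
```

```text
t: 21.0
tool_pos: [0.6683, 0.036, 0.1374]
orientation: [-0.265, -3.127, 0.0]
force: [-0.7, 0.3, -1.0]
opening: 0.0253
t 21.0 pos [0.6683 0.036  0.1374] F [-0.69  0.25 -0.99] open 0.0253 q [-0.02  0.35  1.33 -0.    1.46 -1.42]
tool shift mm [217.6   0.7 159.5] twist [-0.0006 -0.0034  0.0001]
tcp in rack mm 51.1 -68.6
600
60.0 10 med [ 38.9 -69.6  65.1] min [ 36.6 -71.4  61.7] max [ 42.  -67.7  69. ]
70.0 2 med [ 36.  -70.3  71.5] min [ 36.  -70.4  70.2] max [ 36.  -70.2  72.9]
100.0 19 med [ 15.9 -61.4 107.5] min [ 14.4 -91.9 105.4] max [ 39.  -45.1 109.8]
110.0 220 med [ 33.1 -70.5 117.1] min [ 14.1 -94.8 110. ] max [ 58.8 -45.1 119.6]
120.0 9 med [ 37.2 -71.2 124.5] min [ 34.9 -73.8 121.1] max [ 40.2 -67.5 126.1]
130.0 13 med [ 35.9 -73.5 134.1] min [ 31.4 -77.6 130.3] max [ 41.1 -69.9 139. ]
140.0 36 med [ 33.4 -78.  145.2] min [ 24.6 -82.8 140.2] max [ 48.3 -62.3 149.7]
150.0 48 med [ 31.9 -79.2 154.2] min [ 24.1 -84.  150.1] max [ 47.5 -66.5 159.9]
160.0 47 med [ 32.2 -79.4 165.8] min [ 23.9 -91.3 160. ] max [ 56.6 -64.5 169.9]
170.0 62 med [ 34.3 -80.6 174.8] min [ 24.  -94.5 170. ] max [ 57.8 -66.3 179.9]
180.0 60 med [ 34.1 -80.1 184.7] min [ 24.4 -94.9 180.3] max [ 54.4 -61.1 189.6]
190.0 74 med [ 34.8 -77.7 196.7] min [ 23.9 -94.8 190.1] max [ 57.5 -45.1 200. ]
```

```bash
python3 -m pendant '[{"translation":[0.5,0,3],"twist":[0,0.002,0],"grip":-1},{"translation":[0,0,3],"twist":[0,0,0],"grip":-1},{"translation":[0,0,3],"twist":[0,0,0],"grip":-1},{"translation":[0,0,3],"twist":[0,0,0],"grip":-1},{"translation":[0,0,2],"twist":[0,0,0],"grip":-1},{"translation":[0,0,2],"twist":[0,0,0],"grip":-1},{"translation":[0,0,0],"twist":[0,0,0],"grip":-1},{"translation":[0,0,0],"twist":[0,0,0],"grip":-1},{"translation":[0,0,0],"twist":[0,0,0],"grip":-1},{"translation":[0,0,0],"twist":[0,0,0],"grip":-1}]' 35
python3 to.py .4534 .0733 -.0214 80.3; python3 shank.py -5 65 -95 -45 40 200 2 10 | cut -c1-90
```

```text
t: 22.05
tool_pos: [0.6673, 0.0361, 0.1195]
orientation: [-0.265, -3.124, 0.0]
force: [-0.1, -0.4, -0.3]
opening: 0.0255
t 22.05 pos [0.6673 0.0361 0.1195] F [-0.08 -0.43 -0.27] open 0.0255 q [-0.02  0.36  1.35  0.    1.44 -1.42]
tool shift mm [216.2   0.8 142.3] twist [-0.0007 -0.0063  0.0002]
tcp in rack mm 50.1 -68.6
645
40.0 8 med [ 36.7 -69.3  46.5] min [ 35.2 -71.8  43. ] max [ 40.8 -66.8  49.5]
50.0 9 med [ 36.6 -70.8  53.8] min [ 34.4 -73.3  51.3] max [ 39.1 -65.9  59.1]
60.0 10 med [ 36.3 -70.6  63.5] min [ 34.9 -72.4  60. ] max [ 38.8 -67.2  67.9]
70.0 3 med [ 35.8 -71.   70.6] min [ 35.8 -71.6  70.5] max [ 38.  -70.6  73.2]
100.0 18 med [ 15.8 -63.2 108.1] min [ 14.3 -94.7 105.9] max [ 22.8 -50.6 110. ]
110.0 170 med [ 29.3 -77.9 117.2] min [ 14.  -94.7 110.3] max [ 58.9 -45.2 119.9]
120.0 28 med [ 32.3 -78.4 126.9] min [ 24.2 -93.5 120.1] max [ 51.8 -67.3 130. ]
130.0 46 med [ 30.8 -79.1 135.4] min [ 22.6 -84.1 130.2] max [ 46.8 -64.7 139.9]
140.0 47 med [ 30.7 -79.2 145.6] min [ 23.2 -88.7 140.4] max [ 55.8 -64.3 149.9]
150.0 58 med [ 33.1 -80.5 155.4] min [ 23.  -95.  150.1] max [ 56.  -63.5 159.9]
160.0 59 med [ 32.4 -80.  165.4] min [ 22.7 -94.9 160. ] max [ 57.3 -62.5 170. ]
170.0 50 med [ 31.9 -80.4 175.6] min [ 23.6 -94.8 170.2] max [ 52.4 -45.1 180. ]
180.0 96 med [ 39.  -69.6 183.5] min [ 23.3 -94.9 180.1] max [ 51.3 -45.3 189.9]
190.0 43 med [ 40.9 -56.4 194.6] min [ 37.7 -94.6 190.1] max [ 53.1 -45.8 199.9]
```

```bash
python3 -m pendant '[{"translation":[0,0,1],"twist":[0,0,0],"grip":-1},{"translation":[0,0,1],"twist":[0,0,0],"grip":-1},{"translation":[0,0,1],"twist":[0,0,0],"grip":-1},{"translation":[0,0,0],"twist":[0,0,0],"grip":-1},{"translation":[0,0,0],"twist":[0,0,0],"grip":-1},{"translation":[0,0,0],"twist":[0,0,0],"grip":-1},{"translation":[0,0,0],"twist":[0,0,0],"grip":-1},{"translation":[0,0,0],"twist":[0,0,0],"grip":-1},{"translation":[0,0,0],"twist":[0,0,0],"grip":-1},{"translation":[0,0,0],"twist":[0,0,0],"grip":-1}]' 35
python3 to.py .4534 .0733 -.0214 80.3
```

```text
t: 23.1
tool_pos: [0.6675, 0.0361, 0.1167]
orientation: [-0.265, -3.125, 0.0]
force: [0.5, -0.2, -0.6]
opening: 0.0257
t 23.1 pos [0.6675 0.0361 0.1167] F [ 0.51 -0.22 -0.64] open 0.0257 q [-0.02  0.36  1.36  0.    1.43 -1.42]
tool shift mm [216.5   0.7 139.3] twist [-0.0006 -0.0056  0.0002]
tcp in rack mm 50.3 -68.6
```

```bash
python3 -m pendant '[{"translation":[0,0,1],"twist":[0,0,0],"grip":-1},{"translation":[0,0,1],"twist":[0,0,0],"grip":-1},{"translation":[0,0,1],"twist":[0,0,0],"grip":-1},{"translation":[0,0,0],"twist":[0,0,0],"grip":-1},{"translation":[0,0,0],"twist":[0,0,0],"grip":-1},{"translation":[0,0,0],"twist":[0,0,0],"grip":-1},{"translation":[0,0,0],"twist":[0,0,0],"grip":-1},{"translation":[0,0,0],"twist":[0,0,0],"grip":-1}, {"translation":[0,0,0],"twist":[0,0,0],"grip":-1},{"translation":[0,0,0],"twist":[0,0,0],"grip":-1}]' 35
python3 to.py .4534 .0733 -.0214 80.3;  python3 shank.py -5 65 -95 -45 40 200 2 10 | cut -c1-90 | tail -9
```

```text
t: 24.1
tool_pos: [0.6679, 0.0361, 0.1142]
orientation: [-0.265, -3.126, 0.0]
force: [-0.3, -0.2, 0.8]
opening: 0.0252
t 24.1 pos [0.6679 0.0361 0.1142] F [-0.28 -0.21  0.76] open 0.0252 q [-0.02  0.36  1.36  0.    1.43 -1.42]
tool shift mm [217.1   0.7 136.6] twist [-0.0005 -0.0045  0.0002]
tcp in rack mm 50.7 -68.6
110.0 161 med [ 26.4 -79.3 117.5] min [ 13.7 -94.7 110.1] max [ 58.7 -45.4 120. ]
120.0 39 med [ 30.7 -78.4 124.7] min [ 24.2 -91.4 120. ] max [ 50.5 -64.7 129.5]
130.0 48 med [ 30.9 -79.  133.7] min [ 23.3 -84.3 130. ] max [ 45.7 -63.4 139.4]
140.0 55 med [ 33.7 -80.6 145.1] min [ 24.1 -94.7 140.3] max [ 56.6 -63.3 149.7]
150.0 60 med [ 33.9 -80.1 155. ] min [ 24. -95. 150.] max [ 56.  -62.1 159.9]
160.0 54 med [ 34.  -79.3 165.2] min [ 23.5 -95.  160.1] max [ 55.4 -66.3 169.7]
170.0 98 med [ 35.9 -73.5 176.8] min [ 24. -95. 170.] max [ 56.7 -46.9 179.9]
180.0 39 med [ 41.3 -55.3 185.4] min [ 36.9 -94.9 180.1] max [ 54.4 -46.6 189.4]
190.0 44 med [ 41.2 -56.1 194.1] min [ 37.7 -92.7 190. ] max [ 53.1 -46.5 199.9]
```

```bash
python3 -m pendant '[{"translation":[0,0,0],"twist":[0,0,0],"grip":-0.4},{"translation":[0,0,0],"twist":[0,0,0],"grip":-0.3},{"translation":[0,0,0],"twist":[0,0,0],"grip":-0.1},{"translation":[0,0,0],"twist":[0,0,0],"grip":-0.05},{"translation":[0,0,0],"twist":[0,0,0],"grip":-0.05},{"translation":[0,0,-4],"twist":[0,0,0],"grip":-0.05},{"translation":[0,0,-10],"twist":[0,0,0],"grip":-0.05},{"translation":[0,0,-16],"twist":[0,0,0],"grip":-0.05},{"translation":[0,0,-20],"twist":[0,0,0],"grip":-0.05},{"translation":[0,0,-20],"twist":[0,0,0],"grip":-0.05}]' 10
python3 to.py .447 .387 .06 86;  python3 shank.py -5 65 -95 -45 40 200 2 10 | cut -c1-90
```

```text
t: 25.15
tool_pos: [0.6663, 0.0361, 0.1859]
orientation: [-0.265, -3.12, 0.001]
force: [0.6, 0.8, 0.1]
opening: 0.0445
t 25.15 pos [0.6663 0.0361 0.1859] F [0.56 0.76 0.1 ] open 0.0445 q [-0.02  0.32  1.27  0.    1.55 -1.42]
tool shift mm [274.  309.1 128.2] twist [-0.0007 -0.0099 -0.0993]
tcp in rack mm 49.1 -68.8
534
40.0 8 med [ 36.4 -70.1  45.5] min [ 34.  -73.6  40.7] max [ 40.  -68.4  47.2]
50.0 12 med [ 36.6 -70.2  55.4] min [ 34.8 -73.3  50.6] max [ 39.2 -64.3  58.7]
60.0 9 med [ 36.5 -70.6  65.1] min [ 34.5 -74.   61.1] max [ 39.  -66.7  69.2]
70.0 3 med [ 36.6 -72.3  71.8] min [ 35.1 -73.4  71.6] max [ 37.1 -69.   72. ]
100.0 11 med [ 15.9 -64.  106.8] min [ 14.8 -94.2 104.6] max [ 19.4 -46.3 108.7]
110.0 163 med [ 26.3 -79.1 116.7] min [ 13.6 -94.3 110.1] max [ 59.9 -45.1 119.6]
120.0 46 med [ 31.4 -78.1 125.3] min [ 23.9 -83.4 120.3] max [ 47.9 -63.7 129.9]
130.0 49 med [ 33.3 -79.5 134.9] min [ 24.3 -83.9 130.2] max [ 50.4 -64.2 140. ]
140.0 48 med [ 30.5 -78.5 144.9] min [ 23.7 -83.2 140.2] max [ 49.5 -61.4 150. ]
150.0 49 med [ 32.7 -78.2 154.6] min [ 24.2 -84.5 150.2] max [ 48.8 -62.1 159.9]
160.0 51 med [ 32.6 -78.1 164.1] min [ 24.8 -82.8 160. ] max [ 52.2 -62.4 169.7]
170.0 83 med [ 35.2 -74.4 176.6] min [ 23.3 -83.9 170.1] max [ 49.5 -57.2 179.7]
180.0 2 med [ 31.9 -73.8 180.3] min [ 26.7 -75.4 180.2] max [ 37.1 -72.1 180.4]
```

Slim driver hangs upright in its seat (shank axis about x +37, y −68). Now the nut driver.

```bash
python3 -m pendant '[{"translation":[12,5,-3],"twist":[0,0,0],"grip":-0.05},{"translation":[25,15,0],"twist":[0,0,-0.01],"grip":-0.05},{"translation":[30,30,0],"twist":[0,0,-0.01],"grip":0.3},{"translation":[30,36,0],"twist":[0,0,-0.01],"grip":0.3},{"translation":[30,36,5],"twist":[0,0,-0.01],"grip":0.4},{"translation":[30,36,10],"twist":[0,0,-0.01],"grip":0.4},{"translation":[30,36,15],"twist":[0,0,-0.01],"grip":0.4},{"translation":[30,36,15],"twist":[0,0,-0.01],"grip":0.4},{"translation":[25,36,15],"twist":[0,0,-0.01],"grip":0.4},{"translation":[15,20,10],"twist":[0,0,-0.01],"grip":0.4}]' 25
python3 to.py .445 .387 -.0255 86
python3 - <<'E'
from h import *
z=np.load('top0.npz'); i=robot.camera_info('top')
for n in('top','side'):
    z=np.load(f'{n}0.npz'); P=pts(z['d'],robot.camera_info(n)); Z=P[...,2]
    m=(z['d']>.1)&(P[...,0]>.39)&(P[...,0]<.58)&(P[...,1]>.355)&(P[...,1]<.42)&(Z>.012)&(Z<.04); s=P[m][:,:2]
    vx,vy,x0,y0=cv2.fitLine(s.astype(np.float32),cv2.DIST_HUBER,0,.01,.01).ravel(); t=(s-[x0,y0])@[vx,vy]
    print(n,np.degrees(np.arctan2(vy,vx)),x0,y0,'x range',np.percentile(s[:,0],[1,99]), 'y at .447',y0+vy/vx*(.447-x0))
E
```

```text
t: 26.2
tool_pos: [0.4532, 0.3627, 0.1371]
orientation: [0.131, 3.116, 0.011]
force: [0.8, -0.5, 1.4]
opening: 0.0651
t 26.2 pos [0.4532 0.3627 0.1371] F [ 0.83 -0.49  1.36] open 0.0651 q [ 0.59  0.09  1.64 -0.01  1.4  -0.89]
tool shift mm [ 13.9  22.2 162.6] twist [ 0.008   0.0223 -0.0144]
tcp in rack mm -215.9 217.2
top -2.6748254 0.46984425 0.38634223 x range [0.41872845 0.55207689] y at .447 0.38740948
side -1.4913944 0.46189076 0.38196412 x range [0.41528976 0.55134168] y at .447 0.38235182
```

```bash
python3 -m pendant '[{"translation":[4,6,5],"twist":[0.002,0.005,-0.006],"grip":0.4},{"translation":[4,6,15],"twist":[0.002,0.005,-0.006],"grip":0.4},{"translation":[4,5,20],"twist":[0.002,0.005,-0.006],"grip":0.4},{"translation":[2,2,20],"twist":[0,0.003,-0.004],"grip":0.4},{"translation":[0,0,20],"twist":[0,0,0],"grip":0.4},{"translation":[0,0,20],"twist":[0,0,0],"grip":0.4},{"translation":[0,0,10],"twist":[0,0,0],"grip":0.4},{"translation":[0,0,5],"twist":[0,0,0],"grip":0.4},{"translation":[0,0,0],"twist":[0,0,0],"grip":0.4},{"translation":[0,0,0],"twist":[0,0,0],"grip":0.4}]' 25
python3 to.py .441 .386 -.0255 87
```

```text
t: 27.2
tool_pos: [0.4464, 0.383, 0.019]
orientation: [0.099, 3.132, 0.006]
force: [-0.4, 0.3, 0.4]
opening: 0.065
t 27.2 pos [0.4464 0.383  0.019 ] F [-0.42  0.26  0.38] open 0.065 q [ 0.62  0.24  1.69 -0.    1.2  -0.88]
tool shift mm [ 6.   2.5 44.4] twist [ 0.0038  0.008  -0.0106]
tcp in rack mm -226.1 236.1
```

```bash
python3 -m pendant '[{"translation":[3,1,12],"twist":[0.001,0.002,-0.005],"grip":0.4},{"translation":[3,1,12],"twist":[0.001,0.002,-0.005],"grip":0.4},{"translation":[0,0,10],"twist":[0,0.002,0],"grip":0.4},{"translation":[0,0,6],"twist":[0,0,0],"grip":0.4},{"translation":[0,0,3],"twist":[0,0,0],"grip":-1},{"translation":[0,0,0],"twist":[0,0,0],"grip":-1},{"translation":[0,0,0],"twist":[0,0,0],"grip":-1},{"translation":[0,0,0],"twist":[0,0,0],"grip":-1},{"translation":[0,0,0],"twist":[0,0,0],"grip":-1},{"translation":[0,0,0],"twist":[0,0,0],"grip":-1}]' 25
python3 to.py .441 .386 -.0255 87
```

```text
t: 28.2
tool_pos: [0.4421, 0.3872, -0.0249]
orientation: [0.081, 3.135, 0.007]
force: [-0.5, 0.4, -0.9]
opening: 0.026
t 28.2 pos [ 0.4421  0.3872 -0.0249] F [-0.54  0.39 -0.9 ] open 0.026 q [ 0.63  0.3   1.71  0.    1.13 -0.89]
tool shift mm [ 1.  -1.3  0.5] twist [0.0045 0.005  0.0008]
tcp in rack mm -231.1 239.5
```

```bash
python3 -m pendant '[{"translation":[0,0,-4],"twist":[0,0,0],"grip":-1},{"translation":[0,0,-12],"twist":[0,0,0],"grip":-1},{"translation":[0,0,-20],"twist":[0,0,0],"grip":-1},{"translation":[2,-8,-15],"twist":[0,0,0],"grip":-1},{"translation":[2,-18,0],"twist":[0,0,0.02],"grip":-1},{"translation":[2,-26,0],"twist":[0,0,0.02],"grip":-1},{"translation":[2,-30,0],"twist":[0,0,0.02],"grip":-1},{"translation":[0,-30,0],"twist":[0,0,0.02],"grip":-1},{"translation":[0,-30,0],"twist":[0,0,0.02],"grip":-1},{"translation":[0,-30,0],"twist":[0,0,0.01],"grip":-1}]' 30
python3 to.py .4215 .1122 -.0235 80.3
```

```text
t: 29.2
tool_pos: [0.4187, 0.2162, 0.0371]
orientation: [0.251, 3.117, 0.017]
force: [0.4, 0.6, -1.0]
opening: 0.0258
t 29.2 pos [0.4187 0.2162 0.0371] F [ 0.39  0.57 -1.02] open 0.0258 q [ 0.36 -0.11  2.02  0.    1.21 -1.05]
tool shift mm [ -18.7 -102.9   59.6] twist [0.0123 0.0131 0.0083]
tcp in rack mm -225.3 67.0
```

```bash
python3 -m pendant '[{"translation":[0,-22,0],"twist":[0.004,0.005,0.003],"grip":-1},{"translation":[0,-24,0],"twist":[0.004,0.005,0.003],"grip":-1},{"translation":[-3,-24,0],"twist":[0.004,0.003,0.002],"grip":-1},{"translation":[-5,-18,5],"twist":[0,0,0],"grip":-1},{"translation":[-5,-8,10],"twist":[0,0,0],"grip":-1},{"translation":[-3,0,15],"twist":[0,0,0],"grip":-1},{"translation":[0,0,13],"twist":[0,0,0],"grip":-1},{"translation":[0,0,7],"twist":[0,0,0],"grip":-1},{"translation":[0,0,0],"twist":[0,0,0],"grip":-1},{"translation":[0,0,0],"twist":[0,0,0],"grip":-1}]' 25
python3 to.py .4215 .1122 -.0235 80.3; python3 shank.py -250 -60 -65 0 4 70 0 10 | cut -c1-90
```

```text
t: 30.2
tool_pos: [0.4231, 0.1132, -0.0075]
orientation: [0.272, 3.118, 0.005]
force: [0.2, -0.5, -1.7]
opening: 0.0257
t 30.2 pos [ 0.4231  0.1132 -0.0075] F [ 0.19 -0.55 -1.69] open 0.0257 q [ 0.14 -0.13  2.13  0.    1.13 -1.25]
tool shift mm [ 1.5 -1.3 16. ] twist [ 0.004   0.011  -0.0047]
tcp in rack mm -203.7 -33.8
512
-240.0 8 med [-230.7  -34.8   32.1] min [-231.6  -43.4   22. ] max [-230.1  -29.6   37.4]
-230.0 49 med [-225.5  -43.8   35.8] min [-229.8  -51.2   18.2] max [-220.2  -27.1   44.2]
-220.0 64 med [-215.4  -59.4   41. ] min [-219.8  -64.8   21.3] max [-210.  -36.   62.]
-210.0 59 med [-204.8  -62.4   46.5] min [-210.   -65.    21.7] max [-200.1  -53.5   63.1]
-200.0 27 med [-193.   -46.3   37.3] min [-199.   -63.2   20.1] max [-190.   -37.8   53.3]
-190.0 39 med [-185.2  -44.4   36. ] min [-189.7  -47.    21.4] max [-180.8  -37.5   44.2]
-180.0 40 med [-174.9  -43.1   36.3] min [-180.   -47.9   19. ] max [-170.   -34.1   45. ]
-170.0 24 med [-164.2  -37.5   34.7] min [-168.3  -40.9   22.5] max [-160.4  -31.6   38.7]
-160.0 17 med [-155.   -35.4   33.7] min [-159.7  -38.1   27.6] max [-150.6  -30.4   35.9]
-150.0 19 med [-144.7  -35.    33.4] min [-149.9  -37.3   27.2] max [-140.1  -30.3   37.7]
-140.0 18 med [-134.9  -34.4   32.8] min [-139.4  -37.4   29.2] max [-130.1  -27.2   35.4]
-130.0 17 med [-124.6  -34.2   33.5] min [-129.3  -38.    26.1] max [-120.6  -28.2   37.6]
-120.0 18 med [-114.8  -33.9   33.5] min [-119.4  -37.3   26.6] max [-110.3  -30.3   36.2]
-110.0 16 med [-105.   -33.4   32.6] min [-109.4  -35.6   27.3] max [-100.6  -29.5   35.7]
-100.0 17 med [-95.7 -32.9  32. ] min [-100.   -36.1   27.7] max [-90.2 -26.7  35.5]
-80.0 3 med [-70.2 -24.1  27.4] min [-70.3 -45.3  26.5] max [-70.2  -9.1  30.6]
-70.0 76 med [-66.2 -34.1  29.4] min [-70.  -64.   23.3] max [-60.6  -0.3  32.3]
```

```bash
python3 -m pendant '[{"translation":[0,0,6],"twist":[0.001,0.004,-0.002],"grip":-1},{"translation":[0,0,6],"twist":[0.001,0.004,-0.002],"grip":-1},{"translation":[0,0,3],"twist":[0,0.002,0],"grip":-1},{"translation":[-6,0,0],"twist":[0,0,0],"grip":-1},{"translation":[-9,0,0],"twist":[0,0,0],"grip":-1},{"translation":[-9,0,0],"twist":[0,0,0],"grip":-1},{"translation":[-6,0,0],"twist":[0,0,0],"grip":-1},{"translation":[0,0,0],"twist":[0,0,0],"grip":-1},{"translation":[0,0,0],"twist":[0,0,0],"grip":-1},{"translation":[0,0,0],"twist":[0,0,0],"grip":-1}]' 25
python3 to.py .4215 .1122 -.0235 80.3; python3 shank.py -250 -60 -65 0 4 70 0 10 | cut -c1-90
```

```text
t: 31.25
tool_pos: [0.4579, 0.1082, -0.0219]
orientation: [0.265, 3.127, 0.004]
force: [-0.2, -0.5, -0.7]
opening: 0.026
t 31.25 pos [ 0.4579  0.1082 -0.0219] F [-0.16 -0.47 -0.73] open 0.026 q [ 0.12 -0.    2.04  0.    1.1  -1.28]
tool shift mm [36.5 -2.2  1.5] twist [0.0029 0.0035 0.0001]
tcp in rack mm -168.5 -32.9
468
-200.0 32 med [-193.1  -39.3   20.6] min [-195.6  -47.6    8.2] max [-190.1  -28.6   31.2]
-190.0 51 med [-183.9  -45.4   22.9] min [-189.2  -64.1    7.6] max [-180.   -31.    44.4]
-180.0 58 med [-175.7  -60.4   29.2] min [-180.   -64.9    6.8] max [-170.4  -38.8   47.3]
-170.0 38 med [-166.4  -61.5   30.2] min [-169.7  -63.4    6.7] max [-160.8  -52.1   48.2]
-160.0 31 med [-154.   -43.9   20.6] min [-158.3  -48.1    6.2] max [-150.   -35.3   28.2]
-150.0 36 med [-144.9  -42.8   21.4] min [-150.   -47.     4.4] max [-140.4  -36.6   28.5]
-140.0 26 med [-135.5  -40.8   20.5] min [-139.8  -46.5    5.6] max [-130.3  -30.2   27.6]
-130.0 22 med [-126.6  -35.6   19.3] min [-130.   -42.3   14.3] max [-120.5  -27.5   23.4]
-120.0 16 med [-114.   -33.3   17.7] min [-119.9  -36.1   13. ] max [-110.6  -28.5   22.9]
-110.0 18 med [-104.5  -33.2   18.3] min [-109.9  -36.2   12.7] max [-100.7  -29.4   21.8]
-100.0 17 med [-95.2 -32.2  17.8] min [-99.1 -35.5  11.2] max [-90.3 -26.9  21.1]
-90.0 17 med [-84.5 -33.6  18.4] min [-89.6 -36.5  14.2] max [-80.5 -28.1  22.8]
-80.0 21 med [-73.6 -33.   19.2] min [-79.1 -58.7  10.7] max [-70.1  -1.6  29.4]
-70.0 85 med [-65.9 -32.5  29.3] min [-69.9 -64.3  10.4] max [-60.2  -0.5  32. ]
```

```bash
python3 -m pendant '[{"translation":[1,0,-3],"twist":[0.001,0.002,0],"grip":-1},{"translation":[0,0,-8],"twist":[0,0,0],"grip":-1},{"translation":[-1,0,-8],"twist":[0,0,0],"grip":-1},{"translation":[-2,0,-8],"twist":[0,0,0],"grip":-1},{"translation":[-2,0,-8],"twist":[0,0,0],"grip":-1},{"translation":[-3,0,-8],"twist":[0,0,0],"grip":-1},{"translation":[-4,0,-7],"twist":[0,0,0],"grip":-1},{"translation":[-4,0,-7],"twist":[0,0,0],"grip":-1},{"translation":[-5,0,-7],"twist":[0,0,0],"grip":-1},{"translation":[0,0,0],"twist":[0,0,0],"grip":-1}]' 25
python3 to.py .4215 .1122 -.0235 80.3; python3 shank.py -200 -60 -65 0 4 120 0 10 | cut -c1-90
```

```text
t: 32.3
tool_pos: [0.4772, 0.1048, 0.0478]
orientation: [-0.264, -3.129, -0.003]
force: [-0.8, 0.5, -1.5]
opening: 0.0257
t 32.3 pos [0.4772 0.1048 0.0478] F [-0.83  0.47 -1.49] open 0.0257 q [ 0.11 -0.05  1.95  0.    1.25 -1.29]
tool shift mm [56.  -2.2 71.4] twist [ 0.0017 -0.0014  0.0007]
tcp in rack mm -148.9 -32.9
519
-180.0 41 med [-173.5  -38.3   96.5] min [-178.5  -47.5   86.1] max [-170.1  -20.5  103.2]
-170.0 72 med [-163.6  -44.4   98.8] min [-170.   -60.8   74.9] max [-160.1  -24.   116.9]
-160.0 76 med [-156.   -60.2  101.1] min [-160.   -64.    68.2] max [-150.   -39.   118.9]
-150.0 58 med [-145.4  -60.4   98.4] min [-149.8  -63.3   58.7] max [-140.2  -37.   119.2]
-140.0 44 med [-134.5  -44.8   72.7] min [-139.7  -47.5   52.7] max [-130.1  -30.9   87. ]
-130.0 41 med [-125.4  -40.6   73.1] min [-130.   -47.6   54.2] max [-120.   -26.5   84.4]
-120.0 24 med [-115.8  -37.3   58.3] min [-119.5  -41.8   48.9] max [-110.8  -25.    73.1]
-110.0 20 med [-105.7  -36.3   49.4] min [-109.7  -39.6   40.5] max [-100.9  -31.6   55.7]
-100.0 19 med [-94.5 -36.7  41. ] min [-99.5 -39.5  32.1] max [-90.  -31.6  46.4]
-90.0 18 med [-84.9 -35.9  32.5] min [-89.8 -39.8  24.6] max [-80.  -33.6  38.6]
-80.0 20 med [-74.4 -36.   25.8] min [-79.7 -39.   17.3] max [-70.1 -16.4  31.7]
-70.0 85 med [-66.3 -35.1  29.4] min [-69.9 -64.9  10.5] max [-60.   -0.5  32.6]
```

```bash
python3 -m pendant '[{"translation":[-6,0,-6],"twist":[0,0,0],"grip":-1},{"translation":[-6,0,-6],"twist":[0,0,0],"grip":-1},{"translation":[-6,0,-5],"twist":[0,0.03,0],"grip":-1},{"translation":[-6,0,-5],"twist":[0,0.03,0],"grip":-1},{"translation":[-7,0,-5],"twist":[0,0.03,0],"grip":-1},{"translation":[-7,0,-4],"twist":[0,0.03,0],"grip":-1},{"translation":[-7,0,-4],"twist":[0,0.03,0],"grip":-1},{"translation":[-7,0,-3],"twist":[0,0.03,0],"grip":-1},{"translation":[-7,0,-2],"twist":[0,0.03,0],"grip":-1},{"translation":[0,0,0],"twist":[0,0,0],"grip":-1}]' 25
python3 to.py .4215 .1122 -.0235 80.3; python3 shank.py -130 -55 -65 0 4 160 2 10 | cut -c1-90
```

```text
t: 33.35
tool_pos: [0.5389, 0.0934, 0.0844]
orientation: [-0.244, -2.905, -0.028]
force: [-2.3, -0.8, -0.4]
opening: 0.0258
t 33.35 pos [0.5389 0.0934 0.0844] F [-2.28 -0.85 -0.36] open 0.0258 q [ 0.04  0.3   1.51  0.05  1.55 -1.37]
tool shift mm [ 91.6  -1.1 131.8] twist [ 0.     -0.2266  0.0015]
tcp in rack mm -86.2 -33.8
687
4.0 10 med [-73.6 -38.   10.7] min [-96.5 -40.6   4.8] max [-69.  -11.4  13.1]
14.0 15 med [-74.8 -37.   18.1] min [-79.1 -38.8  14.4] max [-69.4 -34.8  22.4]
24.0 108 med [-62.9 -38.7  29.5] min [-79.6 -64.8  25.1] max [-55.1  -1.8  33.8]
34.0 13 med [-77.4 -36.8  38. ] min [-81.7 -41.5  35.3] max [-71.  -32.5  43.8]
44.0 16 med [-78.1 -38.   48.8] min [-82.4 -40.1  44.2] max [-74.  -34.9  53.7]
54.0 15 med [-80.1 -37.2  59.6] min [-83.4 -39.6  54.4] max [-73.5 -30.6  63.2]
64.0 13 med [-80.1 -37.4  69.2] min [-84.5 -41.1  64.1] max [-77.2 -35.5  72.5]
74.0 17 med [-82.8 -39.4  79.3] min [-88.3 -43.8  74.3] max [-75.4 -34.4  82.7]
84.0 28 med [-86.3 -42.5  90.8] min [-95.8 -47.5  84. ] max [-69.8 -33.2  93.7]
94.0 42 med [-87.4 -45.2  99.2] min [-97.5 -49.5  94.8] max [-70.1 -28.5 103.9]
104.0 37 med [-91.8 -44.4 108.4] min [-98.6 -51.2 104. ] max [-74.5 -30.7 113.6]
114.0 50 med [-89.3 -52.5 119.3] min [-98.9 -62.4 114.5] max [-71. -30. 124.]
124.0 68 med [-87.2 -51.2 128.6] min [-99.8 -64.4 124. ] max [-68.8 -33.5 133.9]
134.0 90 med [-85.6 -47.8 139.9] min [-101.4  -64.2  134. ] max [-66.8  -9.2 144. ]
144.0 121 med [-82.3 -37.4 147.5] min [-98.3 -64.4 144.1] max [-65.1  -4.5 153.9]
154.0 44 med [-77.9 -51.4 157.1] min [-83.2 -64.  154.1] max [-62.3  -6.9 159.8]
```

```bash
python3 -m pendant '[{"translation":[0,0,0],"twist":[0,0.06,0],"grip":-1},{"translation":[0,0,0],"twist":[0,0.05,0],"grip":-1},{"translation":[1,0,-4],"twist":[0,0,0],"grip":-1},{"translation":[3,0,-8],"twist":[0,0,0],"grip":-1},{"translation":[3,0,-8],"twist":[0,0,0],"grip":-1},{"translation":[3,0,-8],"twist":[0,0,0],"grip":-1},{"translation":[3,0,-8],"twist":[0,0,0],"grip":-1},{"translation":[3,0,-8],"twist":[0,0,0],"grip":-1},{"translation":[1,0,-4],"twist":[0,0,0],"grip":-1},{"translation":[0,0,0],"twist":[0,0,0],"grip":-1}]' 40
python3 to.py .4215 .1122 -.0235 80.3; python3 shank.py -130 -55 -65 0 36 200 2 10 | cut -c1-90
```

```text
t: 34.4
tool_pos: [0.54, 0.0943, 0.1438]
orientation: [-0.234, -2.812, -0.04]
force: [-0.2, -0.4, -0.3]
opening: 0.0252
t 34.4 pos [0.54   0.0943 0.1438] F [-0.2  -0.36 -0.29] open 0.0252 q [ 0.03  0.35  1.35  0.06  1.75 -1.37]
tool shift mm [ 60.9  -2.2 196.5] twist [ 0.0009 -0.3211  0.0032]
tcp in rack mm -85.2 -32.7
444
56.0 2 med [-79.  -35.3  65.2] min [-80.9 -37.   64.6] max [-77.1 -33.7  65.8]
66.0 15 med [-78.6 -35.8  70.8] min [-81.5 -38.7  67.5] max [-72.8 -28.6  75.4]
76.0 17 med [-79.4 -35.7  80. ] min [-83.7 -40.8  76.8] max [-74.  -31.9  85.1]
86.0 15 med [-80.7 -35.9  89.6] min [-83.5 -39.7  86.5] max [-76.6 -33.3  95.3]
96.0 15 med [-80.  -36.7 100.1] min [-83.8 -38.9  96.7] max [-76.4 -33.  105.6]
106.0 15 med [-79.8 -36.1 110.7] min [-83.7 -41.  106.5] max [-76.7 -32.3 115.5]
116.0 15 med [-81.4 -37.  121. ] min [-83.4 -40.  116.2] max [-76.7 -33.2 125.5]
126.0 17 med [-80.5 -37.3 130.9] min [-86.8 -39.8 126.6] max [-74.9 -31.6 135.8]
136.0 18 med [-82.7 -38.8 140.3] min [-88.3 -44.7 137.2] max [-75.3 -36.1 145.9]
146.0 42 med [-84.8 -43.3 152.1] min [-94.1 -48.2 146. ] max [-67.2 -30.1 156. ]
156.0 48 med [-86.2 -43.4 161.2] min [-94.1 -48.3 156.1] max [-71.1 -31.9 165.9]
166.0 35 med [-88.  -44.5 171.3] min [-94.6 -58.5 166.1] max [-68.1 -25.6 175.8]
176.0 73 med [-84.4 -51.5 181.2] min [-95.7 -62.2 176.2] max [-63.5 -26.6 185.8]
186.0 79 med [-80.9 -54.8 190.6] min [-95.2 -64.3 186.1] max [-62.5 -28.8 196. ]
196.0 38 med [-78.9 -45.9 198.1] min [-95.6 -62.7 196.1] max [-62.9  -6.4 199.9]
```

```bash
python3 -m pendant '[{"translation":[0,5,0],"twist":[0,0,0.001],"grip":-1},{"translation":[0,10,0],"twist":[0,0,0.001],"grip":-1},{"translation":[0,14,0],"twist":[0,0,0.001],"grip":-1},{"translation":[0,15,0],"twist":[0,0,0],"grip":-1},{"translation":[0,15,0],"twist":[0,0,0],"grip":-1},{"translation":[0,15,0],"twist":[0,0,0],"grip":-1},{"translation":[0,14,0],"twist":[0,0,0],"grip":-1},{"translation":[0,8,0],"twist":[0,0,0],"grip":-1},{"translation":[0,3,0],"twist":[0,0,0],"grip":-1},{"translation":[0,0,0],"twist":[0,0,0],"grip":-1}]' 40
python3 to.py .5712 .1909 .1438 80.3; python3 shank.py -130 -55 35 95 36 200 2 10 | cut -c1-90
```

```text
t: 35.45
tool_pos: [0.5563, 0.203, 0.1406]
orientation: [-0.235, -2.807, -0.038]
force: [0.0, -0.7, -0.7]
opening: 0.0253
t 35.45 pos [0.5563 0.203  0.1406] F [ 0.04 -0.66 -0.75] open 0.0253 q [ 0.19  0.46  1.23  0.11  1.76 -1.21]
tool shift mm [-14.8  -9.5  -8.4] twist [-0.0007 -0.3258  0.0025]
tcp in rack mm -87.4 77.2
411
56.0 3 med [-81.8  74.5  62.9] min [-83.6  72.   62. ] max [-78.4  74.7  64.1]
66.0 14 med [-81.5  74.7  69.7] min [-85.8  69.6  66.1] max [-77.7  78.2  75.7]
76.0 15 med [-83.3  74.2  81.2] min [-86.7  70.5  76.5] max [-78.2  76.4  85.7]
86.0 14 med [-82.2  72.9  91.4] min [-86.1  70.1  87.8] max [-77.8  76.1  95. ]
96.0 14 med [-82.2  74.  102. ] min [-85.6  68.1  96.1] max [-77.1  78.1 104.6]
106.0 13 med [-83.2  72.7 111.7] min [-87.   68.9 106.5] max [-78.   79.2 115.8]
116.0 14 med [-83.5  73.7 120.8] min [-86.8  71.3 116.1] max [-79.2  78.3 124.9]
126.0 14 med [-83.9  72.4 132.8] min [-90.2  67.5 126.1] max [-77.2  75.9 135.9]
136.0 18 med [-86.6  68.8 142.7] min [-95.4  65.2 136. ] max [-78.8  74.3 145.9]
146.0 40 med [-85.   65.6 151.1] min [-96.   61.9 146.3] max [-72.1  78.5 155.9]
156.0 37 med [-88.3  66.3 159.9] min [-96.4  61.1 156. ] max [-73.1  77.7 165.9]
166.0 39 med [-88.2  63.8 171.4] min [-97.1  48.3 166.1] max [-71.5  82.2 175.7]
176.0 69 med [-84.9  54.8 181.1] min [-97.1  46.7 176.1] max [-66.6  80.8 186. ]
186.0 65 med [-81.9  56.8 191.1] min [-97.5  45.4 186.2] max [-64.2  79.1 195.9]
196.0 42 med [-81.1  63.1 198.1] min [-96.9  46.2 196. ] max [-61.7  93.1 200. ]
```

```bash
python3 -m pendant '[{"translation":[0,-5,0],"twist":[0,0,0.001],"grip":-1},{"translation":[-4,-4,-1],"twist":[0,0,0.001],"grip":-1},{"translation":[-8,0,-3],"twist":[0,0,0],"grip":-1},{"translation":[-12,0,-4],"twist":[0,0,0],"grip":-1},{"translation":[-12,0,-4],"twist":[0,0,0],"grip":-1},{"translation":[-12,0,-4],"twist":[0,0,0],"grip":-1},{"translation":[-12,0,-4],"twist":[0,0,0],"grip":-1},{"translation":[-8,0,-3],"twist":[0,0,0],"grip":-1},{"translation":[-4,0,-1],"twist":[0,0,0],"grip":-1},{"translation":[0,0,0],"twist":[0,0,0],"grip":-1}]' 40
python3 to.py .5712 .1909 .1438 80.3; python3 shank.py -35 13 35 95 36 200 2 10 | cut -c1-90
```

```text
t: 36.5
tool_pos: [0.6366, 0.1722, 0.1404]
orientation: [-0.25, -2.807, -0.038]
force: [0.0, -0.1, -1.3]
opening: 0.0255
t 36.5 pos [0.6366 0.1722 0.1404] F [ 0.05 -0.14 -1.29] open 0.0255 q [ 0.13  0.66  0.95  0.1   1.84 -1.25]
tool shift mm [65.2  6.9 18.3] twist [-0.0005 -0.3241 -0.0085]
tcp in rack mm -3.2 60.3
344
56.0 6 med [ 2.8 58.7 63.6] min [-0.8 57.  60.6] max [ 6.  60.4 65.8]
66.0 14 med [ 2.7 58.4 71.7] min [-1.5 54.  66.9] max [ 7.  61.9 75.5]
76.0 13 med [ 0.2 57.5 81.6] min [-1.8 55.8 76.4] max [ 6.5 62.8 85.8]
86.0 12 med [ 1.1 56.8 91. ] min [-2.1 53.4 86.5] max [ 5.5 60.6 93.8]
96.0 15 med [  0.2  57.5 100.6] min [-2.5 54.5 96.7] max [  6.9  61.  105.2]
106.0 14 med [  0.9  56.9 111.2] min [ -3.2  52.1 107.1] max [  6.3  59.9 116. ]
116.0 17 med [ -0.2  56.8 121.8] min [ -3.   54.2 116.1] max [  5.6  62.5 125.9]
126.0 11 med [  0.6  54.8 132.5] min [ -5.9  52.9 128.3] max [  7.8  58.5 135. ]
136.0 17 med [ -2.   51.9 142.4] min [ -8.3  47.  136.1] max [  5.9  58.6 145.4]
146.0 43 med [ -4.4  49.6 151. ] min [-12.   45.4 146.3] max [ 12.8  65.4 155.6]
156.0 39 med [ -5.4  49.9 160.7] min [-13.   41.8 156.7] max [ 11.1  63.3 165.8]
166.0 36 med [ -5.7  47.2 172. ] min [-13.2  35.8 166.6] max [ 11.6  64.3 175.9]
176.0 44 med [ -6.   48.4 181.7] min [-13.5  35.1 176. ] max [  8.5  66.4 186. ]
186.0 41 med [ -2.7  48.3 192. ] min [-13.5  36.2 186.7] max [  5.4  86.1 195.9]
196.0 22 med [ -3.8  51.3 198.1] min [-13.1  43.6 196.1] max [ 12.3  88.1 199.7]
```

```bash
python3 -m pendant '[{"translation":[0,3,0],"twist":[0,0,-0.004],"grip":-1},{"translation":[0,3,0],"twist":[0,0,-0.004],"grip":-1},{"translation":[0,1,0],"twist":[0,0,0],"grip":-1},{"translation":[0,0,0],"twist":[0,0,0],"grip":-1},{"translation":[0,0,0],"twist":[0,0,0],"grip":-1},{"translation":[0,0,0],"twist":[0,0,0],"grip":-1},{"translation":[0,0,0],"twist":[0,0,0],"grip":-1},{"translation":[0,0,0],"twist":[0,0,0],"grip":-1},{"translation":[0,0,0],"twist":[0,0,0],"grip":-1},{"translation":[0,0,0],"twist":[0,0,0],"grip":-1}]' 40
python3 to.py .5712 .1909 .1438 80.3; python3 shank.py -35 13 35 95 60 140 2 10 | cut -c1-90
python3 - <<'E'
from drv import *
p,P,m=look(.36,.7,-.05,.2,zl=.004,zh=.06)
cv2.imwrite('pics/k.png',cv2.resize(p[110:250,230:350,::-1],None,fx=4.2,fy=4.2,interpolation=cv2.INTER_CUBIC)[:, :])
E
```

```text
t: 37.55
tool_pos: [0.6365, 0.1805, 0.1412]
orientation: [-0.236, -2.808, -0.04]
force: [-0.0, 0.2, -1.0]
opening: 0.0256
t 37.55 pos [0.6365 0.1805 0.1412] F [-0.02  0.21 -0.99] open 0.0256 q [ 0.14  0.66  0.95  0.1   1.84 -1.25]
tool shift mm [63.5 -0.6 18.6] twist [ 0.0009 -0.3243  0.0013]
tcp in rack mm -4.6 68.5
104
60.0 10 med [ 2.1 65.5 65.3] min [-2.  63.5 62.5] max [ 7.2 68.  69.6]
70.0 11 med [ 1.3 66.4 74.2] min [-2.4 61.4 70.4] max [ 6.3 67.6 79.8]
80.0 11 med [-0.1 63.6 86.4] min [-2.6 60.7 80.7] max [ 4.5 67.8 89.3]
90.0 13 med [-0.4 64.9 95. ] min [-3.  61.7 90.4] max [ 3.6 71.3 99.8]
100.0 13 med [ -1.8  65.3 104.5] min [ -4.   61.9 100.6] max [  3.1  71.8 109.2]
110.0 13 med [ -1.2  63.9 114.2] min [ -3.6  60.7 110.2] max [  2.4  70.7 118.9]
120.0 17 med [ -1.3  63.9 124.8] min [ -4.2  58.  120.3] max [  3.2  68.5 129.5]
130.0 16 med [ -2.4  62.9 136.6] min [ -8.8  59.4 131.3] max [  5.4  66.2 139.4]
```

View pics/k.png

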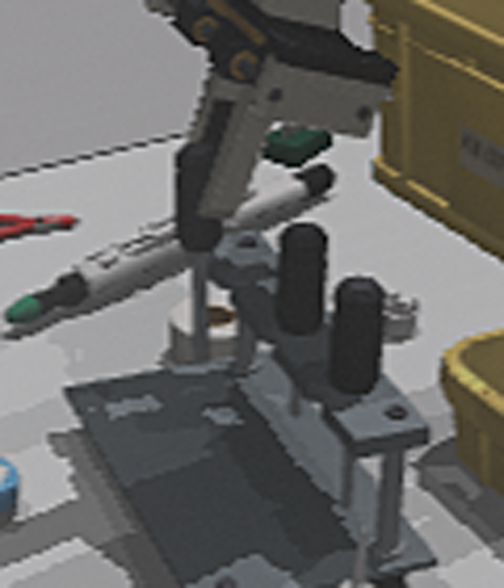

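```bash
python3 -m pendant '[{"translation":[0,-0.5,0],"twist":[0,0.02,0.001],"grip":-1},{"translation":[0,0,0],"twist":[0,0.02,0],"grip":-1},{"translation":[0,0,0],"twist":[0,0,0],"grip":-1},{"translation":[-4,0,-1.5],"twist":[0,0,0],"grip":-1},{"translation":[-4,0,-1.5],"twist":[0,0,0],"grip":-1},{"translation":[-4,0,-1.5],"twist":[0,0,0],"grip":-1},{"translation":[-3,0,-1],"twist":[0,0,0],"grip":-1},{"translation":[0,0,0],"twist":[0,0,0],"grip":-1},{"translation":[0,0,0],"twist":[0,0,0],"grip":-1},{"translation":[0,0,0],"twist":[0,0,0],"grip":-1}]' 40
python3 to.py .5712 .1909 .1438 80.3; python3 shank.py -15 43 45 95 60 150 2 10 | cut -c1-90
```

```text
t: 38.65
tool_pos: [0.6539, 0.1767, 0.1403]
orientation: [-0.235, -2.765, -0.045]
force: [0.5, 0.0, -1.2]
opening: 0.0259
t 38.65 pos [0.6539 0.1767 0.1403] F [ 0.52  0.   -1.24] open 0.0259 q [ 0.13  0.77  0.8   0.11  1.92 -1.26]
tool shift mm [79.6  0.  26.9] twist [ 6.000e-04 -3.681e-01 -2.000e-04]
tcp in rack mm 13.2 67.7
222
60.0 9 med [14.6 65.9 65. ] min [12.1 60.8 62. ] max [20.7 67.2 68.8]
70.0 14 med [16.  64.  74.5] min [11.8 59.2 70.4] max [20.  67.5 79.1]
80.0 16 med [15.4 65.3 84.8] min [10.5 61.4 80.3] max [20.5 70.3 89.7]
90.0 13 med [14.3 64.  94.9] min [12.  61.6 90.6] max [18.8 72.9 99.6]
100.0 21 med [ 15.8  76.6 107.4] min [ 13.3  47.2 100.6] max [ 40.3  90.9 109.6]
110.0 86 med [ 28.6  75.  116.9] min [ 13.3  45.  110.5] max [ 42.   94.5 119.9]
120.0 16 med [ 15.7  63.7 125. ] min [ 12.8  47.4 120.2] max [ 38.2  67.8 129.6]
130.0 16 med [ 15.2  62.1 135.1] min [  9.6  58.1 130.6] max [ 22.4  65.6 139.7]
140.0 31 med [ 13.5  57.1 146.7] min [  4.7  51.1 140.9] max [ 30.   77.3 149.8]
```

```bash
python3 -m pendant '[{"translation":[-4,0,-1.6],"twist":[0,0,0],"grip":-1},{"translation":[-4,0,-1.6],"twist":[0,0,0],"grip":-1},{"translation":[-4,0,-1.6],"twist":[0,0,0],"grip":-1},{"translation":[-4,0,-1.6],"twist":[0,0,0],"grip":-1},{"translation":[-2,0,-0.8],"twist":[0,0,0],"grip":-1},{"translation":[0,0,0],"twist":[0,0,0],"grip":-1},{"translation":[0,0,0],"twist":[0,0,0],"grip":-1},{"translation":[0,0,0],"twist":[0,0,0],"grip":-1},{"translation":[0,0,0],"twist":[0,0,0],"grip":-1},{"translation":[0,0,0],"twist":[0,0,0],"grip":-1}]' 40
python3 to.py .5712 .1909 .1438 80.3; python3 shank.py -5 63 45 95 50 210 2 10 | cut -c1-90
```

```text
t: 39.7
tool_pos: [0.6746, 0.1733, 0.1406]
orientation: [-0.235, -2.765, -0.045]
force: [-0.4, 0.3, -2.2]
opening: 0.0253
t 39.7 pos [0.6746 0.1733 0.1406] F [-0.4   0.32 -2.18] open 0.0253 q [ 0.12  0.84  0.7   0.11  1.95 -1.26]
tool shift mm [99.  -0.  34.8] twist [ 0.0006 -0.3681  0.    ]
tcp in rack mm 34.1 67.8
501
60.0 13 med [37.8 64.1 66.5] min [33.3 61.6 61.3] max [43.  92.5 69.5]
70.0 5 med [34.3 62.8 73.3] min [32.2 62.3 72.2] max [35.2 67.1 79.3]
100.0 18 med [ 17.1  76.7 108.5] min [ 13.6  48.6 104.5] max [ 47.9  91.7 109.8]
110.0 114 med [ 27.9  76.1 117.2] min [ 13.4  47.4 110.1] max [ 57.1  95.  119.6]
120.0 15 med [ 36.7  64.9 124.7] min [ 27.1  60.5 120.2] max [ 43.4  79.5 129.5]
130.0 16 med [ 36.   61.5 135.9] min [ 31.5  57.5 131.1] max [ 43.5  67.6 139.7]
140.0 32 med [ 33.1  57.9 146.9] min [ 25.7  53.2 140.8] max [ 51.2  73.  150. ]
150.0 41 med [ 32.8  58.9 155.4] min [ 25.6  53.1 150.2] max [ 51.5  77.1 159.9]
160.0 35 med [ 33.6  56.4 164.8] min [ 26.   45.5 160.2] max [ 51.6  69.4 170. ]
170.0 31 med [ 33.   57.2 175.3] min [ 24.5  45.4 170. ] max [ 41.3  72.5 179.7]
180.0 41 med [ 33.8  56.5 185.1] min [ 25.   45.5 180.1] max [ 42.2  71.2 189.9]
190.0 60 med [ 37.3  59.  196. ] min [ 24.8  46.7 190.1] max [ 61.4  93.1 199.9]
200.0 80 med [ 46.7  72.4 202.6] min [ 28.   45.1 200.2] max [ 62.8  94.5 210. ]
```

```bash
python3 -m pendant '[{"translation":[-1.1,0,2.8],"twist":[0,0,0],"grip":-1},{"translation":[-1.1,0,2.8],"twist":[0,0,0],"grip":-1},{"translation":[-1.1,0,2.8],"twist":[0,0,0],"grip":-1},{"translation":[-1.1,0,2.8],"twist":[0,0,0],"grip":-1},{"translation":[-1.1,0,2.8],"twist":[0,0,0],"grip":-1},{"translation":[-1.1,0,2.8],"twist":[0,0,0],"grip":-1},{"translation":[0,0,0],"twist":[0,0,0],"grip":-1},{"translation":[0,0,0],"twist":[0,0,0],"grip":-1},{"translation":[0,0,0],"twist":[0,0,0],"grip":-1},{"translation":[0,0,0],"twist":[0,0,0],"grip":-1}]' 40
python3 to.py .5712 .1909 .1438 80.3; python3 shank.py -5 63 45 95 40 210 2 10 | cut -c1-90
```

```text
t: 40.75
tool_pos: [0.6743, 0.1733, 0.1206]
orientation: [-0.234, -2.764, -0.044]
force: [1.0, -0.2, -0.6]
opening: 0.0253
t 40.75 pos [0.6743 0.1733 0.1206] F [ 0.97 -0.15 -0.64] open 0.0253 q [ 0.12  0.85  0.73  0.11  1.92 -1.26]
tool shift mm [105.9   0.   16.1] twist [ 0.0004 -0.3689  0.    ]
tcp in rack mm 33.8 67.7
515
40.0 10 med [34.9 65.8 44.3] min [32.3 60.5 42.4] max [42.9 93.3 48.2]
50.0 12 med [36.3 63.3 53.6] min [33.1 59.7 50.2] max [38.7 69.8 58.5]
60.0 12 med [37.2 63.7 64.7] min [32.8 62.2 60.4] max [41.9 66.  69.8]
70.0 7 med [34.9 64.2 72. ] min [32.8 61.7 70.3] max [38.  66.8 78.1]
100.0 16 med [ 16.   76.6 108.4] min [ 13.1  50.  105.9] max [ 31.6  90.9 110. ]
110.0 93 med [ 25.   68.3 117.1] min [ 14.2  45.  110.3] max [ 48.2  94.8 119.8]
120.0 22 med [ 33.1  56.8 126.3] min [ 24.8  53.7 121.9] max [ 44.1  70.4 129.4]
130.0 41 med [ 31.4  57.4 134.9] min [ 25.3  53.6 130.1] max [ 45.2  75.4 139.7]
140.0 28 med [ 31.1  59.  144.7] min [ 25.1  50.8 140.3] max [ 42.4  74.5 149.3]
150.0 34 med [ 31.9  57.  154.4] min [ 24.2  45.4 150.5] max [ 39.5  76.8 159.9]
160.0 38 med [ 33.   57.1 164.9] min [ 25.4  45.6 160.1] max [ 40.8  71.8 169.8]
170.0 58 med [ 38.6  58.5 177. ] min [ 25.9  48.9 170.4] max [ 59.9  94.7 179.9]
180.0 73 med [ 46.2  72.9 183. ] min [ 26.5  45.5 180.1] max [ 60.9  94.  189.6]
190.0 43 med [ 52.4  81.3 194.6] min [ 45.2  45.3 190.1] max [ 62.5  94.4 199.9]
200.0 28 med [ 54.6  83.4 204. ] min [ 51.3  45.7 200.3] max [ 60.9  94.1 209.3]
```

```bash
python3 -m pendant '[{"translation":[-0.4,0,1],"twist":[0,0,0],"grip":-1},{"translation":[-0.4,0,1],"twist":[0,0,0],"grip":-1},{"translation":[-0.4,0,1],"twist":[0,0,0],"grip":-1},{"translation":[0,0,0],"twist":[0,0,0],"grip":-1},{"translation":[0,0,0],"twist":[0,0,0],"grip":-1},{"translation":[0,0,0],"twist":[0,0,0],"grip":-1},{"translation":[0,0,0],"twist":[0,0,0],"grip":-1},{"translation":[0,0,0],"twist":[0,0,0],"grip":-1},{"translation":[0,0,0],"twist":[0,0,0],"grip":-1},{"translation":[0,0,0],"twist":[0,0,0],"grip":-1}]' 40
python3 to.py .5712 .1909 .1438 80.3; python3 shank.py -5 63 45 95 160 190 2 5 | cut -c1-90
```

```text
t: 41.8
tool_pos: [0.6746, 0.1733, 0.1176]
orientation: [-0.234, -2.765, -0.045]
force: [0.9, -0.7, -1.7]
opening: 0.0257
t 41.8 pos [0.6746 0.1733 0.1176] F [ 0.9  -0.68 -1.72] open 0.0257 q [ 0.12  0.85  0.73  0.11  1.91 -1.27]
tool shift mm [ 1.073e+02 -1.000e-01  1.330e+01] twist [ 6.000e-04 -3.681e-01  1.000e-04]
tcp in rack mm 34.1 67.8
170
160.0 17 med [ 32.5  57.6 162.5] min [ 26.6  46.8 160.4] max [ 41.9  70.4 164.8]
165.0 22 med [ 34.4  56.2 168.1] min [ 26.8  46.9 165.2] max [ 59.8  84.  170. ]
170.0 28 med [ 40.4  57.4 173.5] min [ 26.7  47.1 170.4] max [ 61.7  92.7 175. ]
175.0 58 med [ 43.3  67.4 178.2] min [ 26.   46.5 175.2] max [ 61.2  92.9 179.9]
180.0 25 med [ 47.5  80.  181.5] min [ 35.7  47.4 180.1] max [ 63.   94.2 184.9]
185.0 20 med [ 50.7  80.6 187.4] min [ 46.7  45.1 185.1] max [ 62.2  91.9 190. ]
```

```bash
python3 -m pendant '[{"translation":[-0.4,0,1],"twist":[0,0,0],"grip":-1},{"translation":[-0.4,0,1],"twist":[0,0,0],"grip":-1},{"translation":[0,0,0],"twist":[0,0,0],"grip":-1},{"translation":[0,0,0],"twist":[0,0,0],"grip":-1},{"translation":[0,0,0],"twist":[0,0,0],"grip":-1},{"translation":[0,0,0],"twist":[0,0,0],"grip":-1},{"translation":[0,0,0],"twist":[0,0,0],"grip":-1},{"translation":[0,0,0],"twist":[0,0,0],"grip":-1},{"translation":[0,0,0],"twist":[0,0,0],"grip":-1},{"translation":[0,0,0],"twist":[0,0,0],"grip":-1}]' 40
python3 to.py .5712 .1909 .1438 80.3; python3 shank.py -5 63 45 95 40 190 2 10 | cut -c1-90
```

```text
t: 42.85
tool_pos: [0.6749, 0.1733, 0.1167]
orientation: [-0.234, -2.766, -0.045]
force: [-0.2, 1.1, 0.6]
opening: 0.0257
t 42.85 pos [0.6749 0.1733 0.1167] F [-0.2   1.14  0.57] open 0.0257 q [ 0.12  0.85  0.73  0.11  1.91 -1.27]
tool shift mm [ 1.079e+02 -1.000e-01  1.240e+01] twist [ 1.100e-03 -3.669e-01  3.000e-04]
tcp in rack mm 34.5 67.9
447
40.0 10 med [36.8 63.9 45.7] min [33.4 60.6 40.9] max [42.5 65.9 49.1]
50.0 15 med [37.  65.3 56.1] min [34.2 61.5 50.1] max [43.3 68.7 59.9]
60.0 13 med [38.7 65.9 65.1] min [33.9 63.8 60.1] max [43.  94.8 69. ]
70.0 6 med [34.7 66.2 72.9] min [34.2 61.6 70.6] max [37.6 68.2 76.2]
100.0 14 med [ 16.1  76.4 107.7] min [ 14.5  49.9 104.9] max [ 33.4  88.2 109.7]
110.0 85 med [ 22.   73.5 117.2] min [ 13.   46.5 110. ] max [ 41.4  94.9 119.8]
120.0 38 med [ 32.2  57.  125.6] min [ 25.9  52.5 120.4] max [ 44.3  90.9 129.9]
130.0 34 med [ 31.8  56.9 135.6] min [ 26.   51.3 130.4] max [ 44.9  74.1 139.8]
140.0 31 med [ 32.1  59.  145.7] min [ 26.2  45.3 140. ] max [ 42.4  74.7 149.6]
150.0 28 med [ 32.7  57.5 155.6] min [ 25.5  46.4 150.9] max [ 38.9  67.3 159.6]
160.0 38 med [ 33.6  57.2 164.4] min [ 25.1  46.5 160.2] max [ 44.1  69.  169.8]
170.0 93 med [ 41.9  64.9 176.7] min [ 26.1  47.  170.1] max [ 61.4  93.3 179.9]
180.0 42 med [ 50.2  81.9 184.4] min [ 35.7  45.7 180.1] max [ 62.2  94.6 190. ]
```

```bash
python3 -m pendant '[{"translation":[0,0,0],"twist":[0,0,0],"grip":-0.4},{"translation":[0,0,0],"twist":[0,0,0],"grip":-0.3},{"translation":[0,0,0],"twist":[0,0,0],"grip":-0.1},{"translation":[0,0,0],"twist":[0,0,0],"grip":-0.05},{"translation":[0,0,0],"twist":[0,0,0],"grip":-0.05},{"translation":[1,0,-4],"twist":[0,0,0],"grip":-0.05},{"translation":[4,0,-10],"twist":[0,0,0],"grip":-0.05},{"translation":[6,0,-16],"twist":[0,0,0],"grip":-0.05},{"translation":[7,0,-18],"twist":[0,0,0],"grip":-0.05},{"translation":[7,0,-18],"twist":[0,0,0],"grip":-0.05}]' 10
python3 -m pendant '[{"translation":[7,0,-18],"twist":[0,0,0],"grip":-0.05},{"translation":[10,0,-18],"twist":[0,0,0],"grip":-0.05},{"translation":[16,0,-10],"twist":[0,0,0],"grip":-0.05},{"translation":[20,0,0],"twist":[0,0,0],"grip":-0.05},{"translation":[20,0,0],"twist":[0,0,0],"grip":-0.05},{"translation":[20,0,0],"twist":[0,0,0],"grip":-0.05},{"translation":[20,0,0],"twist":[0,0,0],"grip":-0.05},{"translation":[10,0,0],"twist":[0,0,0],"grip":-0.05},{"translation":[0,0,0],"twist":[0,0,0],"grip":-0.05},{"translation":[0,0,0],"twist":[0,0,0],"grip":-0.05}]' 10
for y in 68 -68 0; do echo $y; python3 shank.py -5 63 $((y-25)) $((y+25)) 40 190 2 15 | cut -c1-90; done
python3 - <<'E'
from drv import *
p,P,m=look(.36,.7,-.05,.2,zl=.004,zh=.06)
cv2.imwrite('pics/l.png',cv2.resize(p[80:290,150:370,::-1],None,fx=2.8,fy=2.8,interpolation=cv2.INTER_CUBIC)[:, :])
E
```

```text
t: 43.9
tool_pos: [0.6737, 0.173, 0.1896]
orientation: [-0.234, -2.761, -0.043]
force: [0.9, -0.6, 0.4]
opening: 0.0441
t: 44.9
tool_pos: [0.577, 0.1901, 0.3041]
orientation: [-0.234, -2.788, -0.053]
force: [0.0, -0.4, 0.1]
opening: 0.0439
68
405
40.0 21 med [37.3 64.6 47. ] min [34.3 61.1 40.1] max [42.4 89.8 55. ]
55.0 19 med [36.9 65.2 61.1] min [33.5 62.  56. ] max [42.8 70.9 69.2]
70.0 7 med [35.6 64.8 71.5] min [34.1 58.9 70.8] max [38.9 70.2 76.3]
100.0 38 med [ 17.6  76.4 110.7] min [ 13.1  47.9 105.1] max [ 32.9  90.6 114.8]
115.0 97 med [ 28.6  57.9 118.7] min [ 14.1  43.2 115.6] max [ 44.5  92.3 130. ]
130.0 51 med [ 32.1  57.2 137.4] min [ 25.6  51.6 130.2] max [ 44.   75.2 144.3]
145.0 62 med [ 33.   57.9 152. ] min [ 25.2  51.3 145.1] max [ 51.4  73.9 159. ]
160.0 66 med [ 35.   57.5 167.5] min [ 25.4  49.9 160.1] max [ 51.7  69.1 174.8]
175.0 44 med [ 38.   64.6 177.6] min [ 26.1  51.9 175.3] max [ 50.4  77.4 179.9]
-68
530
40.0 13 med [ 36.8 -69.9  48.4] min [ 34.4 -72.5  43.1] max [ 40.3 -66.9  54.1]
55.0 17 med [ 36.1 -70.   63.4] min [ 34.1 -72.6  56.5] max [ 39.6 
[... 432 characters left out ...]
[ 35.7 -72.7 177.5] min [ 24.4 -84.3 175.1] max [ 49.2 -57.4 179.8]
0
431
55.0 8 med [34.4 -1.  63.9] min [32.8 -3.7 58.5] max [36.5  0.8 69.6]
70.0 6 med [32.6 -2.5 74.9] min [31.  -4.9 71.1] max [35.4 -1.  79.8]
100.0 36 med [ 15.8   6.  111. ] min [ 14.  -24.6 105.6] max [ 47.1  24.2 114.9]
115.0 128 med [ 26.8 -10.6 118.3] min [ 13.8 -25.  115.1] max [ 58.   22.  129.8]
130.0 64 med [ 29.1 -10.3 137.9] min [ 21.2 -17.3 130.6] max [ 46.1   6.7 143.9]
145.0 71 med [ 30.1 -10.6 152.4] min [ 20.8 -15.6 145.2] max [ 48.3   6.9 159.9]
160.0 70 med [ 30.  -10.5 168.3] min [ 21.7 -15.7 160.4] max [ 48.3   4.7 174.8]
175.0 48 med [ 33.9  -2.7 177.4] min [ 22.  -13.2 175.1] max [ 46.   11.2 180. ]
```

View pics/l.png

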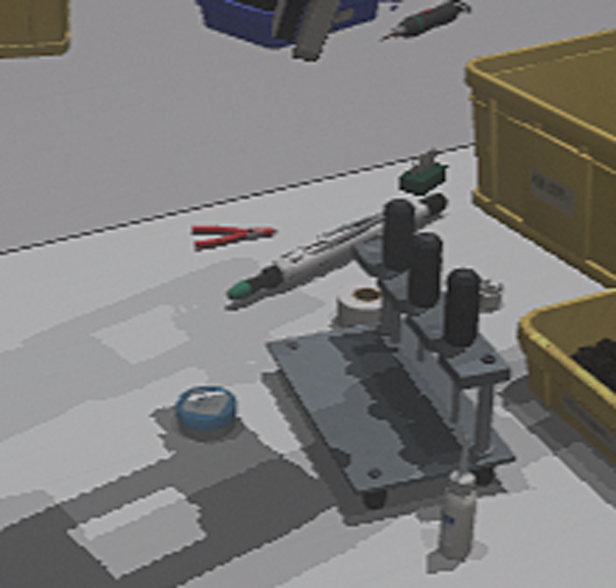

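All three drivers hang upright at the same height (tops at (398,205), (426,240), (462,275)). The tin, bottle and labels look undisturbed and the gripper is clear.

```bash
python3 -c "
from plant import robot
print(robot.close_job(), robot.read_state()['t'])"
```

```text
the job is handed in; nothing more can be done
the job is handed in; nothing more can be done
```

I turned both drivers upright against the plate's front edge and hung them handle up: the slim one in the free narrow notch first, then the nut driver in the wide notch. I handed the job in at about 45 s, with no verdict reported.

**Last checks (side camera):**

| Driver | Shank axis in rack frame | Distance from seat centre | Handle top |
|---|---|---|---|
| Slim | x about +37, y about −68 mm | about 2 mm | about 178 mm |
| Nut | x about +38, y about +68 mm | about 3 mm | about 178 mm |

- **Seating:** The handle tops are level with the short driver's, so both look fully home and upright. I did not measure the ferrules directly.
- **Left alone:** The short driver still hangs in the middle notch. The tin, bottle and labels look untouched, though I did not measure their positions again. The gripper is open and clear of everything.

**What failed or disagreed on the way:**
- **Missed grasps:** The first two grasps closed on nothing. The camera showed the real fingertips about 27 mm above the reported TCP height; allowing for that fixed it.
- **Creep:** The slim driver crept about 13 mm in the fingers while being turned up, slightly more than the stated 10 mm. I tilted the tool for the nut driver to limit this, and it crept about 9 mm.
- **Cameras:** The two cameras disagreed by 1–2 mm on where the slots are. Both shanks still went in with no noticeable force.

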